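Fit the snap ring on the polishing spindle

ROBOT

A 6-joint arm with a two-finger parallel gripper is mounted at the origin on the work surface. World frame = base frame: x ahead of the robot, y to its left, z up, the work surface at z = 0. Lengths are in m, angles in rad, forces in N, time in s.
With the tool pointing down it reaches from about 0.35 to 0.775 m from the base axis. Payload 7.3 kg.
Tool frame: the origin (TCP) lies at the centre of the arm's flange, where the gripper is bolted on; the fingertips stand 178 mm ahead of it and the grasp point (between the pads) lies 159 mm ahead of it (manip.tip_extent is the distance from the TCP to the fingertips, in m); z points along the fingers, y is the direction in which the jaws open and shut (so a half turn about z gives the same grasp; the last joint's range is limited). The gripper opens to 92 mm and grips with 3 to 60 N. Pads are 19 mm wide; open, the fingers measure 130 mm over their backs; the gripper's body (75 mm by 190 mm) begins 47 mm behind the grasp point.
Start: joints at [-1.468, 0.342, 1.524, -0, 1.275, -0.146], TCP at [0.129, -0.509, 0.405] pointing down, gripper open.
Joint ranges: [-2.53, 2.53], [-0.77, 2.02], [0.04, 2.7], [-1, 4.14], [0.28, 2.66], [-3.11, 3.11]. Speed limits (rad/s): [2.57, 2.57, 3.14, 3.14, 3.14, 3.14].

INTERFACE

Orientations are given as a unit quaternion [x, y, z, w].
In Python, from cell import manip, optics, job gives the robot as it stands.
- The arm moves only by the tool send_rows, never from a script. Its argument "targets" is a list of rows, each an object with "slide": the shift along the tool's x, y, z in mm, a list of three; "angular": the turn, a rotation vector about the tool's x, y, z in degrees, a list of three; "gripper": the opening, from 0 (shut) to 1 (fully open). In form: [{"slide": [x, y, z], "angular": [ax, ay, az], "gripper": gripper}, ...]. A call has exactly 10 rows; each row shifts and turns the commanded pose from where the row before left it, along the tool's axes as they then stand; what a row does not reach is not made up. A row lasts 1/10 s, in which the tool goes at most 50 mm and 8.59 degrees, less where a joint would pass 70% of its speed; a pose out of reach is approached as far as the arm can. A call with a gripper value outside its range is refused whole. The fingers move at their own pace and stop on an object; "grip_force" is the grip in N (left out, the last holds). Time passes only in rows, so rows that do not move let the fingers close, or fill a call up. It gives the time, the measured TCP pose, the force and the opening at its end, in the units of the state.
- manip.sense(): the state, without advancing time (a new reading comes with each control period).
- optics.get_image(name): name is "scene" or "top" or "wrist"; returns the picture (420x560x3 uint8, red, green, blue); there is no depth.
- optics.camera_info(name): a dict with "K" (3x3 intrinsics, pixels), "R" (3x3) and "t" (3): a world point X has camera coordinates R X + t; the wrist camera has in their place "T_tool_cam" (4x4, takes a point from camera to tool coordinates, whose origin is the TCP and whose axes are the flange's). Camera axes: x right, y down, z forward; pixel columns grow to the right and rows downward; lengths in m; the calibration is good to about 2 mm. A picture is of the moment at which its call begins: read the wrist's pose just before it. camera_info takes no time and is no camera call.
- job.finish_job(): hands the job in, once; it reports no verdict.
The state is a dict: "time": time; "joints": joint angles; "joint_velocities": joint speeds; "tau": joint torques, N m; "tool_pos": TCP position; "ee_rot": TCP orientation; "force": force on the tool from outside, world axes, zero at the start; "torque": the same for the moment, N m; "grip_width": finger opening in m.
Only numpy, scipy, OpenCV 4.12 (cv2) and the standard library are available. Lean on these libraries where they do the work, as an engineer would, in place of code of your own. Each camera call takes 0.05 s, during which the arm holds its last target.

TASK

At the jeweller's bench, swing the sprung hand lever all the way over to its stop so that it presses the felt wheel home on the axle stub, and let the lever go back up to its rest. Then take the circlip pliers from their rack, squeeze the handles to spread the snap ring on their tips, and slide the ring straight down over the axle stub to the groove just above the wheel. Finish holding it there: handles still fully squeezed in the gripper, ring spread, level and around the groove, and do not shove the bench block, the bead case or the jar out of place.

Things in the scene. Friction and masses are not known exactly. Their poses are not given: they have to be found in the camera images.
- fixture: Grey base plate with an upright steel axle stub, a felt wheel on it and a forked hand lever; fixed to the bench. Origin on the bench on the stub's axis; z up, y from the stub towards the lever's hinge. Plate 100 mm (x) by 190 mm (y, from -60 to +130), 20 mm high. Wheel 54 mm in diameter, 22 mm high
- groove (a point): Centre of the stub's groove, on the stub's axis, 55 mm above the bench; axes as the fixture. The groove is 6 mm high, 19 mm in diameter; the stub above it is 24 mm in diameter up to 17 mm above this point, then a cone that ends 25 mm above it. The wheel's upper face lies 3 mm below this point when home, 3 to 5 mm above it (covering the groove) at the start
- wheel (a joint): Travel of the felt wheel down the stub in m: about 0 to 0.002 at the start, 0.008 fully home. It stays where it is pushed (5 N friction)
- press_lever (a joint): Angle of the hand lever in rad: 0 at rest (leaning 10 degrees back from upright, its top 230 mm above the bench: carry things over or around it), 1.745 at its stop (level, its fork lying on the wheel astride the stub); swing it past 1.70. A spring returns it: 3 N at the grip at rest, 6 N at the stop, plus about 3 N to push the wheel
- lever_hinge (a point): Point on the lever's hinge axis, which is parallel to the fixture's x; 95 mm in +y and 3 mm up from the groove. Axes as the fixture; it does not move. As the joint grows the lever swings from above the hinge over towards the fixture's -y and down to level
- lever_grip (a point): Grip point, on the axis of the lever's round black cross handle (14 mm in diameter, along the fixture's x), which juts to -x at the lever's end; free 40 mm to +x and 23 mm to -x of this point. 165 mm from the hinge axis, 52 mm to -x of lever_hinge. Moves with the lever; at the stop it is at the hinge's height, 70 mm to -y of the groove
- rack: Fixed wooden stand of the pliers, base 100 by 100 mm; origin under its centre. Back board on its +y side and two steel rails along y, 60 mm apart, tops 85 mm above the bench, open above: the spread ring just passes up between them (52 mm free). The pliers must be lifted straight up, by 80 mm or more to clear it
- pliers_grip (a point): Point half-way between the two plastic-sleeved handles of the circlip pliers, at the height to grip. They stand upright in the rack, tips down, hung by a 68 mm cross bar 55 mm below this point. x: from handle to handle (squeeze along it); z: up. Handles 14 mm deep along y, from 39 mm below to 27 mm above this point
- jaw_r (a joint): Angle of a handle of the pliers in rad: 0 at rest (ring closed, outer faces of the handles 47 mm apart at the grip point), 0.14 squeezed to the stop (ring fully spread, faces parallel and 32 mm apart). Sprung: full squeeze takes about 10 N of grip at most. Pliers and ring weigh under 250 g
- ring_center (a point): Centre of the opening of the spread snap ring at mid thickness, fixed in the pliers' frame (same axes): 115 mm below and 17 mm to -y of pliers_grip. The ring is 3 mm thick, square to the pliers' z and stays on the tips. Fully spread it is round, 28 mm inside, 39 mm outside; unspread its opening is under 20 mm and does not pass the stub
- bench_block: Bystander: square steel block on rubber, 80 by 80 by 28 mm; origin under its centre
- bead_case: Bystander: round clear bead case 84 mm in diameter, 18 mm high; origin under its centre
- polish_jar: Bystander: jar 56 mm in diameter, 60 mm high; origin under its centre
Mind the look-alikes: they are no part of the job. Leave any pink or purple look-alike of the part that bears pliers_grip alone.

How it is judged:
On the way, in this order (a step that is already met when the one before it is completed fails the run):
1. the lever is at its stop and has pressed the wheel home (value of joint press_lever above 1.7 rad and value of joint wheel above 0.0065 m), for 0.1 s.
2. the lever is back at rest (value of joint press_lever below 0.12 rad), for 0.2 s.
At the end, for the whole second after the job is handed in: the wheel is home (within 1.5 mm), the lever at rest (within 0.12 rad), the handles are held squeezed in the gripper (joint above 0.115 rad), and the spread ring is around the stub at the groove: centre within 4 mm of the axis, within 3 mm of the groove's mid height, level within 7 degrees (value of joint wheel above 0.0065 m and value of joint press_lever below 0.12 rad and value of joint jaw_r above 0.115 rad and horizontal distance between ring_center and groove below 0.004 m and z of ring_center in the frame of groove between -0.003 and 0.003 m and angle between ring_center's own z axis and vertical below 0.12 rad and contact force between the fingers and jaw_r above 2 N and contact force between the fingers and jaw_l above 2 N); the arm keeps its last pose, push and grip.
It fails at once if a bystander is shoved more than 30 mm (distance of any of bench_block, bead_case, polish_jar from where it was at the start of the episode above 0.03 m).
It also fails if it takes over 64 s, if anything falls off the work surface, if the arm or the gripper's body presses on something with over 40 N, if the wrist force passes 120 N, or if a joint passes its speed limit or range.

## Working session

There is one attempt and no reset: what is moved stays moved. The work goes in short steps, Python scripts to look and compute and a tool call to move; the robot and the scene stay as the last step left them, time stands still between calls to the robot, and variables do not carry over. Pictures are saved under pics/ and viewed, and the job is handed in when it is done.

Besides the shell and the picture viewer there is one more tool, called after "Call:" as name(argument=value, ...), one argument or row to a line, values as JSON. send_rows: Moves the arm, as the interface text tells. Its arguments: {"type":"object","properties":{"targets":{"type":"array","items":{"type":"object","properties":{"slide":{"type":"array","items":{"type":"number"}},"angular":{"type":"array","items":{"type":"number"}},"gripper":{"type":"number"}}}},"grip_force":{"type":"number"}},"required":["targets"]}

```bash
ls; mkdir -p pics; python3 - <<'E'
from cell import manip, optics, job
import cv2,numpy as np
for n in ("scene","top","wrist"):
    i=optics.get_image(n); cv2.imwrite(f"pics/a_{n}.png",i[:,:,::-1])
    c=optics.camera_info(n); print(n,{k:np.round(v,4).tolist() for k,v in c.items() if not isinstance(v,str)})
print(manip.sense())
E
```

```text
pics
scene {'K': [[509.9942, 0.0, 277.2113], [0.0, 509.9942, 206.7033], [0.0, 0.0, 1.0]], 'R': [[-0.2771, 0.9608, 0.0075], [0.6978, 0.2066, -0.6859], [-0.6605, -0.1848, -0.7277]], 't': [0.1721, -0.3203, 1.6926]}
top {'K': [[411.9667, 0.0, 273.6782], [0.0, 411.9667, 206.2443], [0.0, 0.0, 1.0]], 'R': [[-0.0092, -0.9993, 0.0363], [-0.9901, 0.0041, -0.1401], [0.1399, -0.0372, -0.9895]], 't': [-0.005, 0.6121, 0.8984]}
wrist {'K': [[373.9993, 0.0, 281.2412], [0.0, 373.9993, 213.2008], [0.0, 0.0, 1.0]], 'T_tool_cam': [[0.0001, -0.9617, -0.2743, 0.0735], [1.0, -0.0002, 0.001, 0.0001], [-0.001, -0.2743, 0.9617, 0.0193], [0.0, 0.0, 0.0, 1.0]]}
{'time': 0.15, 'joints': array([-1.46802167e+00,  3.42544470e-01,  1.52477349e+00, -2.40051305e-05,
        1.27538525e+00, -1.46004485e-01]), 'joint_velocities': array([ 0.00059711, -0.00142899, -0.00476729, -0.00062722, -0.00085245,
       -0.00051145]), 'tau': array([ 1.48426894e-03, -4.31468368e+01, -2.44354337e+01,  7.17392145e-02,
        5.36915346e-02, -8.98073176e-05]), 'tool_pos': array([ 0.12927227, -0.50873788,  0.40422236]), 'ee_rot': array([ 9.92273000e-01,  1.24072497e-01,  5.23376682e-07, -5.55398509e-04]), 'force': array([-0.21821229, -0.24429831,  1.04759419]), 'torque': array([-0.01512787,  0.01056748, -0.00351555]), 'grip_width': 0.09192456094869023}
```

View pics/a_scene.png

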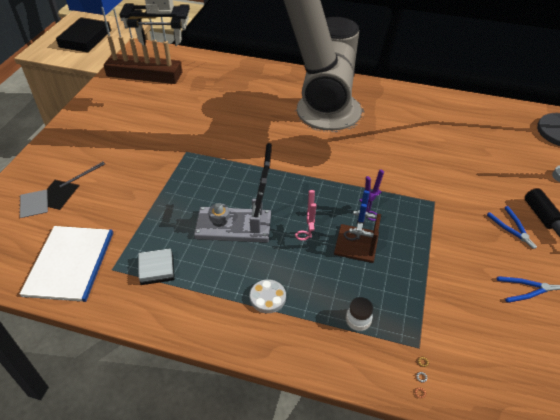

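View pics/a_top.png

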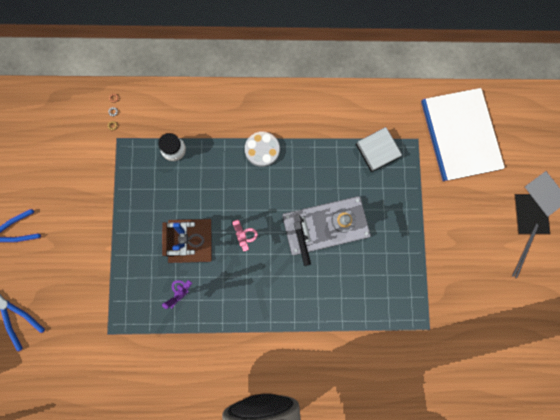

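View pics/a_wrist.png

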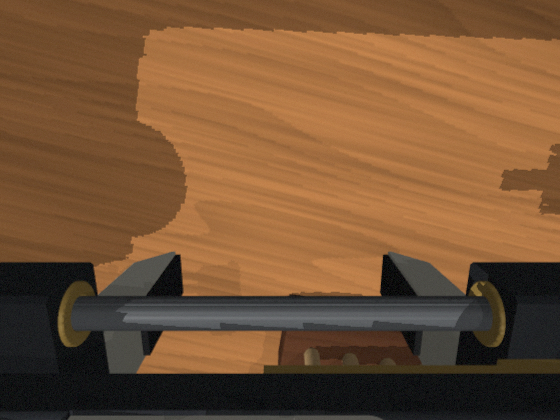

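Candidates for the pliers, in scene pixels: blue pair standing in the rack (362,212), pink stand-alone pair (311,210), purple pair (374,188), and flat blue pliers on the bench (513,228) and (528,288). By the description, the pair hung in the wooden rack (blue sleeves) is the one. I'll check it in crops.

```bash
python3 - <<'E'
import cv2,numpy as np
a=cv2.imread("pics/a_scene.png"); b=cv2.imread("pics/a_top.png")
c=a[130:270,180:400]; cv2.imwrite("pics/b_scene.png",cv2.resize(c,None,fx=3.6,fy=3.6,interpolation=cv2.INTER_CUBIC))
c=b[185:325,150:385]; cv2.imwrite("pics/b_top.png",cv2.resize(c,None,fx=3.4,fy=3.4,interpolation=cv2.INTER_CUBIC))
E
```

```text
(no output)
```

View pics/b_scene.png

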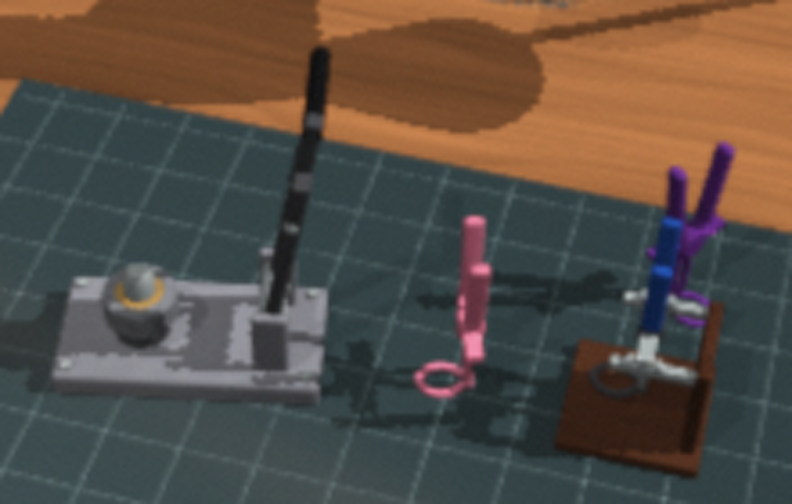

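View pics/b_top.png

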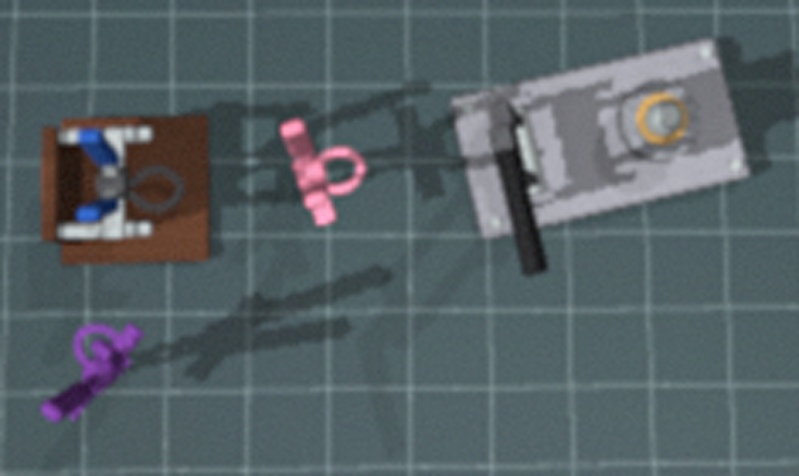

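The target is the blue pair in the rack: it hangs on rails and has its ring on the -y side. Pink (311,210) and purple (374,188) are the look-alikes. Next, rough positions, so I can place the wrist camera.

```bash
cat > h.py <<'E'
from cell import manip, optics, job
import cv2,numpy as np
from scipy.spatial.transform import Rotation as Ro
def cam(name,st=None):
    c=optics.camera_info(name); K=np.array(c["K"])
    if name=="wrist":
        T=np.array(c["T_tool_cam"]); Rt=Ro.from_quat(st["ee_rot"]).as_matrix()
        Rwc=Rt@T[:3,:3]; o=Rt@T[:3,3]+np.array(st["tool_pos"])
        return K,Rwc.T,-Rwc.T@o
    return K,np.array(c["R"]),np.array(c["t"])
def ray(C,uv):
    K,R,t=C; d=R.T@np.linalg.solve(K,[uv[0],uv[1],1.0]); return -R.T@t,d/np.linalg.norm(d)
def onz(C,uv,z):
    o,d=ray(C,uv); return o+d*(z-o[2])/d[2]
def tri(obs):
    A=np.zeros((3,3));b=np.zeros(3);L=[]
    for C,uv in obs:
        o,d=ray(C,uv);P=np.eye(3)-np.outer(d,d);A+=P;b+=P@o;L.append((o,P))
    X=np.linalg.solve(A,b); return X,[1000*np.linalg.norm(P@(X-o)) for o,P in L]
def proj(C,X):
    K,R,t=C;p=K@(R@np.asarray(X)+t);return p[:2]/p[2]
def snap(n,tag):
    st=manip.sense(); i=optics.get_image(n)[:,:,::-1].copy(); cv2.imwrite(f"pics/{tag}.png",i)
    np.savez(f"pics/{tag}.npz",K=cam(n,st)[0],R=cam(n,st)[1],t=cam(n,st)[2]); return i,cam(n,st)
def load(tag):
    z=np.load(f"pics/{tag}.npz"); return cv2.imread(f"pics/{tag}.png"),(z["K"],z["R"],z["t"])
E
python3 - <<'E'
from h import *
np.set_printoptions(precision=4,suppress=True)
T=cam("top");S=cam("scene")
for n,C in(("a_top",T),("a_scene",S)): np.savez(f"pics/{n}.npz",K=C[0],R=C[1],t=C[2])
# crop->full
ft=lambda u,v:(150+(u+.5)/3.4-.5,185+(v+.5)/3.4-.5)
fs=lambda u,v:(180+(u+.5)/3.6-.5,130+(v+.5)/3.6-.5)
print("stub tip",tri([(T,ft(665,117)),(S,fs(141,271))]))
for p in [(714,40),(749,175),(487,238),(452,99)]: print("plate",onz(T,ft(*p),.02))
for p in [(62,118),(209,116),(209,262),(62,264)]: print("rack",onz(T,ft(*p),.01))
print("handles top",tri([(T,ft(92,136)),(S,fs(661,275))]),tri([(T,ft(82,214)),(S,fs(671,222))]))
print("lever end",tri([(T,ft(533,272)),(S,fs(320,52))]))
print("ring",tri([(T,ft(155,188)),(S,fs(620,378))]))
print("pink",onz(T,ft(315,190),.1),"purple",onz(T,ft(100,360),.1))
E
```

```text
stub tip (array([ 0.578 , -0.1658,  0.0775]), [np.float64(0.3337599215477098), np.float64(0.3337599215477452)])
plate [ 0.638 -0.214  0.02 ]
plate [ 0.5438 -0.2346  0.02  ]
plate [ 0.5023 -0.0533  0.02  ]
plate [ 0.5975 -0.0307  0.02  ]
rack [0.5868 0.2371 0.01  ]
rack [0.5877 0.1366 0.01  ]
rack [0.4879 0.1354 0.01  ]
rack [0.4875 0.2344 0.01  ]
handles top (array([0.5596, 0.1866, 0.1608]), [np.float64(0.07418098753952766), np.float64(0.07418098753947108)]) (array([0.515 , 0.1876, 0.1664]), [np.float64(2.4655992006035468), np.float64(2.4655992006035605)])
lever end (array([ 0.4797, -0.0626,  0.2214]), [np.float64(1.6151441858845332), np.float64(1.6151441858845563)])
ring (array([0.5371, 0.1707, 0.0281]), [np.float64(0.7137220876654204), np.float64(0.7137220876653649)])
pink [0.531  0.0601 0.1   ] purple [0.4287 0.1905 0.1   ]
```

Call:
send_rows(
  targets=[
    {"slide":[45,-21,-4],"angular":[0,0,0.18],"gripper":1},
    {"slide":[45,-21,-4],"angular":[0,0,0.18],"gripper":1},
    {"slide":[45,-21,-4],"angular":[0,0,0.18],"gripper":1},
    {"slide":[45,-21,-4],"angular":[0,0,0.18],"gripper":1},
    {"slide":[45,-21,-4],"angular":[0,0,0.18],"gripper":1},
    {"slide":[45,-21,-4],"angular":[0,0,0.18],"gripper":1},
    {"slide":[45,-21,-4],"angular":[0,0,0.18],"gripper":1},
    {"slide":[45,-21,-4],"angular":[0,0,0.18],"gripper":1},
    {"slide":[45,-21,-4],"angular":[0,0,0.18],"gripper":1},
    {"slide":[30,-12,-4],"angular":[0,0,0.18],"gripper":1},
  ],
)

```text
time: 1.15
tool_pos: [0.5074, -0.2095, 0.4446]
ee_rot: [0.994, 0.11, 0.0, -0.0]
force: [-0.3, -1.2, 0.1]
grip_width: 0.0917
```

```bash
python3 - <<'E'
from h import *
snap("wrist","w1"); print(manip.sense()["tool_pos"],manip.sense()["ee_rot"],manip.sense()["joints"])
E
```

```text
[ 0.50976622 -0.20780531  0.44499931] [ 9.93888724e-01  1.10373980e-01  1.54921059e-03 -6.23866077e-04] [-0.52704748  0.36141053  1.38284998  0.00289133  1.39558606  0.82204838]
```

View pics/w1.png

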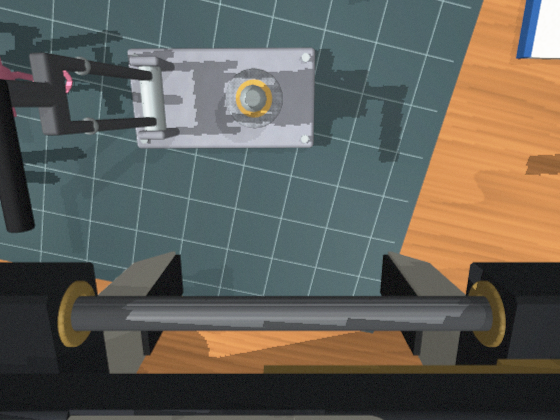

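w1 shows the stub with an orange band at about (253,98), the plate corners at (315,48) and (314,147), the hinge bar at x≈152, and the black cross handle cut off at the left (15,160). I'll take a second view further to +y.

Call:
send_rows(
  targets=[
    {"slide":[2,-18,-5],"angular":[0,0,0],"gripper":1},
    {"slide":[2,-18,-5],"angular":[0,0,0],"gripper":1},
    {"slide":[2,-18,-5],"angular":[0,0,0],"gripper":1},
    {"slide":[2,-18,-5],"angular":[0,0,0],"gripper":1},
    {"slide":[2,-18,-5],"angular":[0,0,0],"gripper":1},
    {"slide":[2,-18,0],"angular":[0,0,0],"gripper":1},
    {"slide":[0,0,0],"angular":[0,0,0],"gripper":1},
    {"slide":[0,0,0],"angular":[0,0,0],"gripper":1},
    {"slide":[0,0,0],"angular":[0,0,0],"gripper":1},
    {"slide":[0,0,0],"angular":[0,0,0],"gripper":1},
  ],
)

```text
time: 2.2
tool_pos: [0.4938, -0.1046, 0.4697]
ee_rot: [0.994, 0.108, -0.0, 0.0]
force: [-0.1, -0.0, 0.5]
grip_width: 0.0917
```

```bash
python3 - <<'E'
from h import *
snap("wrist","w2"); print(manip.sense()["tool_pos"],manip.sense()["ee_rot"],manip.sense()["joints"])
E
```

```text
[ 0.49384114 -0.10458541  0.46957942] [ 9.94155350e-01  1.07958894e-01 -1.22885607e-04  3.66791792e-05] [-3.60578994e-01  2.60778026e-01  1.45898755e+00 -1.78449117e-04
  1.42201320e+00  9.93904372e-01]
```

View pics/w2.png

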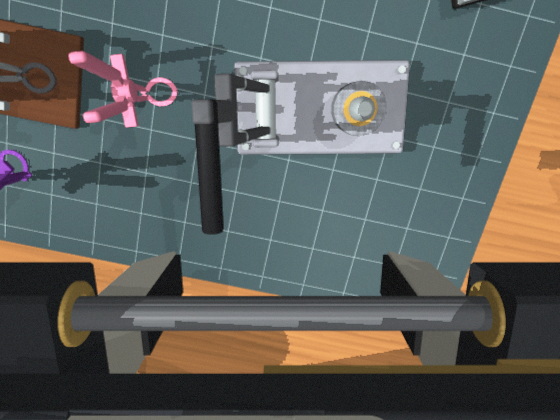

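w2 shows the stub at (360,108), the black cross handle from (205,103) to (212,232), and the plate at (235..410, 62..155). Now the measurements.

```bash
python3 - <<'E'
from h import *
np.set_printoptions(precision=4,suppress=True)
obs=[];win={"w1":(253,98,30),"w2":(360,108,30),"a_top":(344,219,12),"a_scene":(219,211,14)}
for n,(u,v,r) in win.items():
    i,C=load(n); hsv=cv2.cvtColor(i,cv2.COLOR_BGR2HSV)
    m=cv2.inRange(hsv,(12,90,90),(32,255,255)); k=np.zeros_like(m); k[v-r:v+r,u-r:u+r]=255; m&=k
    p=cv2.findNonZero(m); 
    if p is None: print(n,"none"); continue
    h=cv2.convexHull(p); e=cv2.fitEllipse(h); print(n,len(p),e)
    obs.append((n,C,e[0]))
print(tri([(C,e) for n,C,e in obs])); print(tri([(C,e) for n,C,e in obs[:2]]))
i1,_=load("w1");i2,_=load("w2")
cv2.imwrite("pics/c.png",np.hstack([cv2.resize(i1[55:145,205:305],None,fx=4,fy=4,interpolation=2),cv2.resize(i2[65:155,310:410],None,fx=4,fy=4,interpolation=2)]))
# handle mask in w2
i,C=load("w2"); g=i.max(2); m=(g<38).astype(np.uint8); m[:95]=0;m[240:]=0;m[:,:185]=0;m[:,230:]=0
n,l,s,c=cv2.connectedComponentsWithStats(m); j=1+np.argmax(s[1:,4]); print(s[j],c[j])
for v in range(125,238,8):
    x=np.where(l[v]==j)[0]
    if len(x): print(v,x.min(),x.max())
E
```

```text
w1 504 ((253.45059204101562, 98.06846618652344), (35.816864013671875, 37.66815948486328), 164.94512939453125)
w2 394 ((359.8487548828125, 108.1901626586914), (32.92478561401367, 35.106422424316406), 27.960126876831055)
a_top 68 ((344.02166748046875, 219.55506896972656), (13.789669036865234, 14.787776947021484), 153.3904266357422)
a_scene 37 ((218.24729919433594, 210.74429321289062), (8.407641410827637, 12.717829704284668), 81.93399047851562)
(array([ 0.5805, -0.1673,  0.058 ]), [np.float64(0.902950379072008), np.float64(0.6139549008830053), np.float64(1.5134063497474337), np.float64(1.040347850532015)])
(array([ 0.581 , -0.1668,  0.0609]), [np.float64(0.015902542156033594), np.float64(0.01590254215626024)])
[210 100  13 133 856] [216.1776 171.6133]
125 212 216
133 211 217
141 211 217
149 212 218
157 214 218
165 212 219
173 213 219
181 213 219
189 214 220
197 214 221
205 214 221
213 214 221
221 215 222
229 217 221
```

View pics/c.png

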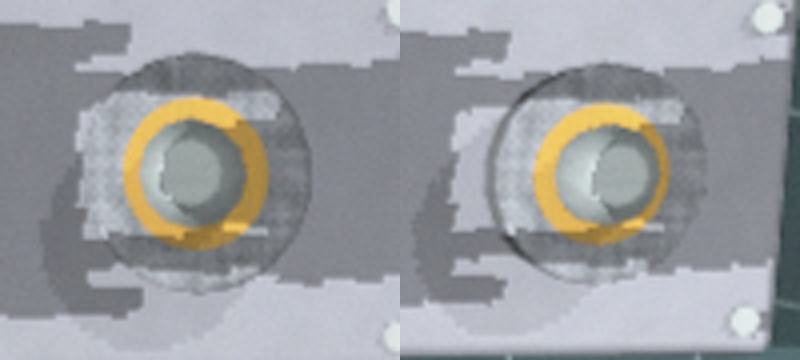

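```bash
python3 - <<'E'
from h import *
np.set_printoptions(precision=4,suppress=True)
i,C=load("w1"); j,D=load("w2")
for n in("w1","w2"):
    i,C=load(n); cv2.imwrite(f"pics/d_{n}.png",cv2.resize(i[30:250,120:420] if n=="w1" else i[40:240,190:420],None,fx=2.6 if n=="w1" else 2.9,fy=2.6 if n=="w1" else 2.9,interpolation=2))
E
```

```text
(no output)
```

View pics/d_w2.png

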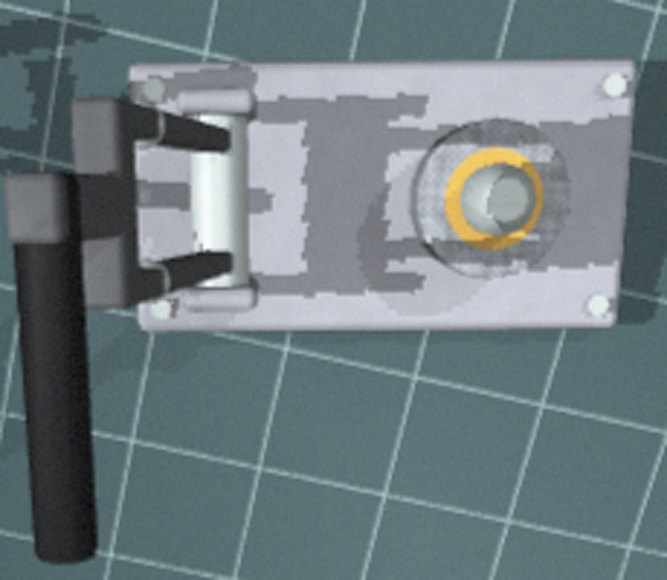

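View pics/d_w1.png

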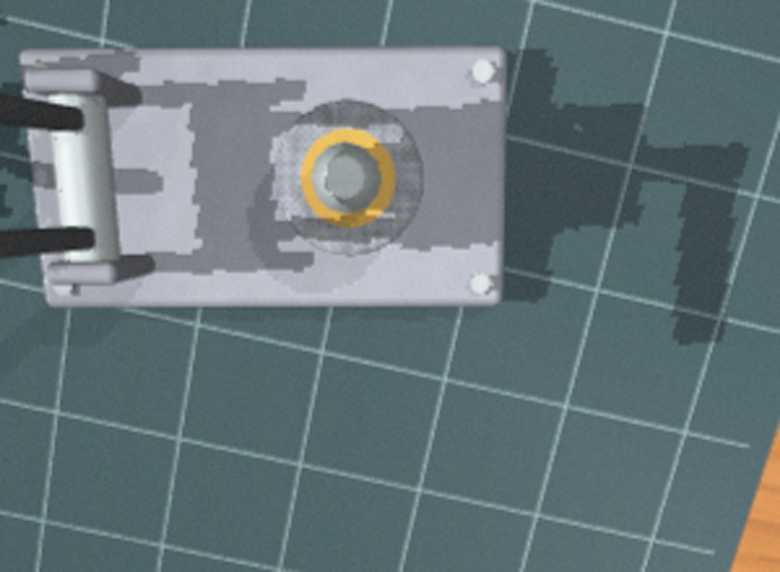

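```bash
python3 - <<'E'
from h import *
np.set_printoptions(precision=4,suppress=True)
_,C=load("w2"); f=lambda u,v:(190+(u+.5)/2.9-.5,40+(v+.5)/2.9-.5)
P=np.array([onz(C,f(*p),.021) for p in [(615,85),(598,306),(153,90),(161,310)]]);print(P)
a=P[2]-P[0];b=P[3]-P[1]; 
for q in(a,b): print("yaw",np.degrees(np.arctan2(-q[0],q[1])),np.linalg.norm(q))
q=P[0]-P[1];print("yaw",np.degrees(np.arctan2(q[1],q[0])),np.linalg.norm(q))
_,C1=load("w1"); f1=lambda u,v:(120+(u+.5)/2.6-.5,30+(v+.5)/2.6-.5)
P1=[onz(C1,f1(*p),.021) for p in[(483,71),(480,284)]];print(P1); q=P1[0]-P1[1];print("yaw",np.degrees(np.arctan2(q[1],q[0])))
print("handle pts z=.2205",onz(C,f(65,500),.2205),onz(C,f(50,300),.2205),"end",onz(C,f(66,557),.2205))
s=np.array([onz(C,(359.85,108.19),.059),onz(C1,(253.45,98.07),.059)]);print("stub",s)
s=s.mean(0)
for y in(12.2,12.8):
    y=np.radians(y);X=np.array([np.cos(y),np.sin(y),0]);Y=np.array([-np.sin(y),np.cos(y),0])
    h=s+.095*Y; h[2]=.058; g=h-.052*X+.0287*Y+[0,0,.1625]; print("grip",g,"end",g-.023*X,"hinge",h, "stop",h-.052*X-.165*Y)
    print(proj(C,g),proj(C,g-.023*X), [proj(cam("scene"),g-.023*X)])
print((np.array(proj(C,g))-[190,40])*2.9,(np.array(proj(C,g-.023*X))-[190,40])*2.9)
E
```

```text
[[ 0.6314 -0.2078  0.021 ]
 [ 0.5523 -0.2257  0.021 ]
 [ 0.5929 -0.0407  0.021 ]
 [ 0.5141 -0.0589  0.021 ]]
yaw 12.986268641375776 0.17144688569533753
yaw 12.910772394231598 0.17112416119056806
yaw 12.76029963273819 0.08106240169258239
[array([ 0.6313, -0.207 ,  0.021 ]), array([ 0.5522, -0.2249,  0.021 ])]
yaw 12.729282350291449
handle pts z=.2205 [ 0.4928 -0.06    0.2205] [ 0.5351 -0.0498  0.2205] end [ 0.4798 -0.0624  0.2205]
stub [[ 0.581  -0.1671  0.059 ]
 [ 0.581  -0.1666  0.059 ]]
grip [ 0.5041 -0.057   0.2205] end [ 0.4816 -0.0618  0.2205] hinge [ 0.5609 -0.074   0.058 ] stop [ 0.545  -0.2463  0.058 ]
[210.2382 194.2894] [211.9673 228.9759] [array([269.2714, 144.9901])]
grip [ 0.5029 -0.0578  0.2205] end [ 0.4805 -0.0629  0.2205] hinge [ 0.56   -0.0742  0.058 ] stop [ 0.5458 -0.2467  0.058 ]
[211.212  196.2905] [213.285  230.8732] [array([268.9851, 144.6286])]
[ 61.5148 453.2425] [ 67.5266 553.5323]
```

Call:
send_rows(
  targets=[
    {"slide":[4.8,-10.9,4],"angular":[0,0,-0.45],"gripper":0.5},
    {"slide":[4.8,-10.9,4],"angular":[0,0,0],"gripper":0.5},
    {"slide":[4.8,-10.9,4],"angular":[0,0,0],"gripper":0.5},
    {"slide":[4.7,-10.8,4],"angular":[0,0,0],"gripper":0.5},
    {"slide":[0,0,10],"angular":[0,0,0],"gripper":0.5},
    {"slide":[0,0,14],"angular":[0,0,0],"gripper":0.5},
    {"slide":[0,0,15],"angular":[0,0,0],"gripper":0.5},
    {"slide":[0,0,15],"angular":[0,0,0],"gripper":0.5},
    {"slide":[0,0,14],"angular":[0,0,0],"gripper":0.5},
    {"slide":[0,0,6],"angular":[0,0,0],"gripper":0.5},
  ],
)

```text
time: 3.25
tool_pos: [0.5025, -0.0572, 0.3779]
ee_rot: [0.994, 0.112, -0.001, -0.0]
force: [-0.4, 0.5, 0.6]
grip_width: 0.0457
```

```bash
python3 - <<'E'
from h import *
snap("scene","s2"); snap("wrist","w3"); print(manip.sense()["tool_pos"],manip.sense()["force"])
i=cv2.imread("pics/s2.png"); cv2.imwrite("pics/s2c.png",np.hstack([cv2.resize(i[100:260,180:360],None,fx=2.4,fy=2.4,interpolation=2),cv2.resize(cv2.imread("pics/w3.png"),(504,384))])[:, :800*2])
E
```

```text
[ 0.50270376 -0.05728563  0.3786719 ] [0.05795397 0.37576331 0.64841646]
```

View pics/s2c.png

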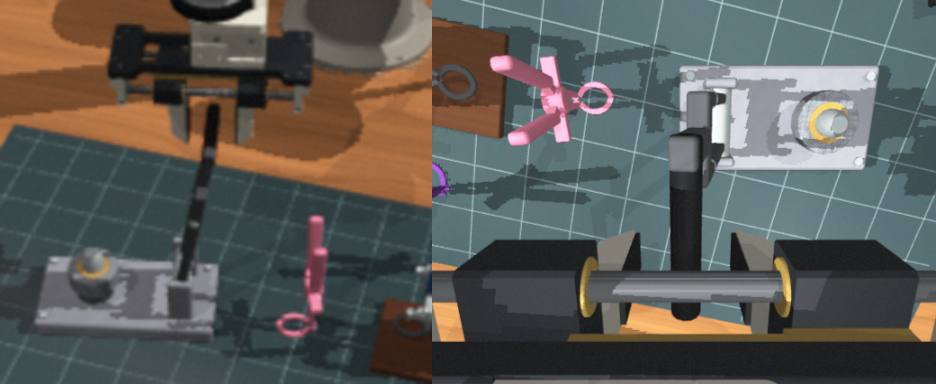

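The handle sits centred between the pads. Now I'll close on it.

Call:
send_rows(
  targets=[
    {"slide":[0,0,0],"angular":[0,0,0],"gripper":0.05},
    {"slide":[0,0,0],"angular":[0,0,0],"gripper":0.05},
    {"slide":[0,0,0],"angular":[0,0,0],"gripper":0.05},
    {"slide":[0,0,0],"angular":[0,0,0],"gripper":0.05},
    {"slide":[0,0,0],"angular":[0,0,0],"gripper":0.05},
    {"slide":[0,0,0],"angular":[0,0,0],"gripper":0.05},
    {"slide":[0,0,0],"angular":[0,0,0],"gripper":0.05},
    {"slide":[0,0,0],"angular":[0,0,0],"gripper":0.05},
    {"slide":[0,0,0],"angular":[0,0,0],"gripper":0.05},
    {"slide":[0,0,0],"angular":[0,0,0],"gripper":0.05},
  ],
  grip_force=30,
)

```text
time: 4.35
tool_pos: [0.5029, -0.0572, 0.38]
ee_rot: [0.994, 0.112, 0.0, -0.0]
force: [-0.5, 2.2, 4.7]
grip_width: 0.0131
```

```bash
python3 - <<'E'
from h import *
a=np.radians(np.arange(-10,91,5.)); p=165*np.sin(a); z=-165*np.cos(a)
print([(round(x,1),round(y,1)) for x,y in zip(np.diff(p),np.diff(z))])
E
```

```text
[(np.float64(14.3), np.float64(-1.9)), (np.float64(14.4), np.float64(-0.6)), (np.float64(14.4), np.float64(0.6)), (np.float64(14.3), np.float64(1.9)), (np.float64(14.1), np.float64(3.1)), (np.float64(13.7), np.float64(4.3)), (np.float64(13.3), np.float64(5.5)), (np.float64(12.8), np.float64(6.6)), (np.float64(12.1), np.float64(7.7)), (np.float64(11.4), np.float64(8.8)), (np.float64(10.6), np.float64(9.7)), (np.float64(9.7), np.float64(10.6)), (np.float64(8.8), np.float64(11.4)), (np.float64(7.7), np.float64(12.1)), (np.float64(6.6), np.float64(12.8)), (np.float64(5.5), np.float64(13.3)), (np.float64(4.3), np.float64(13.7)), (np.float64(3.1), np.float64(14.1)), (np.float64(1.9), np.float64(14.3)), (np.float64(0.6), np.float64(14.4))]
```

Call:
send_rows(
  targets=[
    {"slide":[0,14.3,-1.9],"angular":[0,0,0],"gripper":0.05},
    {"slide":[0,14.4,-0.6],"angular":[0,0,0],"gripper":0.05},
    {"slide":[0,14.4,0.6],"angular":[0,0,0],"gripper":0.05},
    {"slide":[0,14.3,1.9],"angular":[0,0,0],"gripper":0.05},
    {"slide":[0,14.1,3.1],"angular":[0,0,0],"gripper":0.05},
    {"slide":[0,13.7,4.3],"angular":[0,0,0],"gripper":0.05},
    {"slide":[0,13.3,5.5],"angular":[0,0,0],"gripper":0.05},
    {"slide":[0,12.8,6.6],"angular":[0,0,0],"gripper":0.05},
    {"slide":[0,12.1,7.7],"angular":[0,0,0],"gripper":0.05},
    {"slide":[0,11.4,8.8],"angular":[0,0,0],"gripper":0.05},
  ],
)

```text
time: 5.35
tool_pos: [0.5326, -0.1887, 0.3432]
ee_rot: [0.994, 0.112, -0.001, -0.001]
force: [-2.4, 6.2, 5.1]
grip_width: 0.013
```

Call:
send_rows(
  targets=[
    {"slide":[0,10.6,9.7],"angular":[0,0,0],"gripper":0.05},
    {"slide":[0,9.7,10.6],"angular":[0,0,0],"gripper":0.05},
    {"slide":[0,8.8,11.4],"angular":[0,0,0],"gripper":0.05},
    {"slide":[0,7.7,12.1],"angular":[0,0,0],"gripper":0.05},
    {"slide":[0,6.6,12.8],"angular":[0,0,0],"gripper":0.05},
    {"slide":[0,5.5,13.3],"angular":[0,0,0],"gripper":0.05},
    {"slide":[0,4.3,13.7],"angular":[0,0,0],"gripper":0.05},
    {"slide":[0,3.1,14.1],"angular":[0,0,0],"gripper":0.05},
    {"slide":[0,1.9,14.3],"angular":[0,0,0],"gripper":0.05},
    {"slide":[0,0.6,12],"angular":[0,0,0],"gripper":0.05},
  ],
)

```text
time: 6.35
tool_pos: [0.5456, -0.2462, 0.2192]
ee_rot: [0.994, 0.112, -0.001, -0.0]
force: [-3.8, 2.7, 10.7]
grip_width: 0.0131
```

```bash
python3 - <<'E'
from h import *
snap("scene","s3"); s=manip.sense(); print(s["tool_pos"],s["force"],s["grip_width"])
i=cv2.imread("pics/s3.png"); cv2.imwrite("pics/s3c.png",cv2.resize(i[80:260,120:320],None,fx=3.3,fy=3.3,interpolation=2))
E
```

```text
[ 0.54556983 -0.24628058  0.2176352 ] [-0.92733299  1.27213374  5.15189995] 0.013255140319091741
```

View pics/s3c.png

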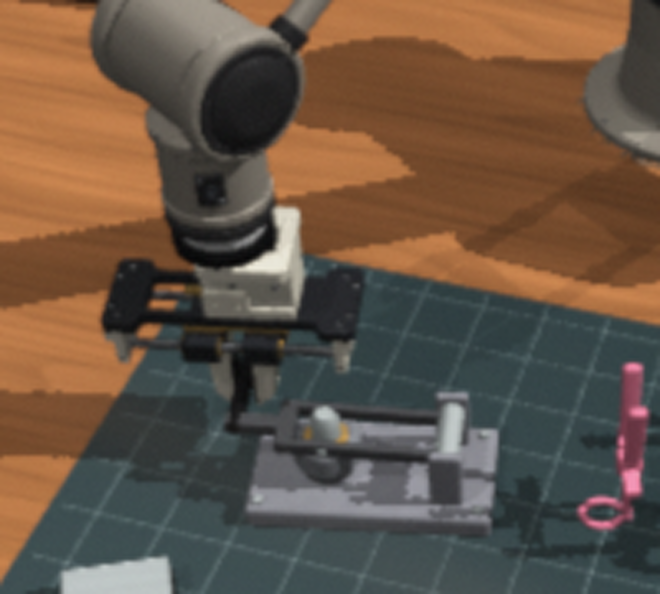

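The fork lies on the wheel, nearly level. I'll push a few mm further until the force shows the stop, keeping it under 40 N.

Call:
send_rows(
  targets=[
    {"slide":[0,0,1],"angular":[0,0,0],"gripper":0.05},
    {"slide":[0,0,1],"angular":[0,0,0],"gripper":0.05},
    {"slide":[0,0,1],"angular":[0,0,0],"gripper":0.05},
    {"slide":[0,0,1],"angular":[0,0,0],"gripper":0.05},
    {"slide":[0,0,0],"angular":[0,0,0],"gripper":0.05},
    {"slide":[0,0,0],"angular":[0,0,0],"gripper":0.05},
    {"slide":[0,0,0],"angular":[0,0,0],"gripper":0.05},
    {"slide":[0,0,0],"angular":[0,0,0],"gripper":0.05},
    {"slide":[0,0,0],"angular":[0,0,0],"gripper":0.05},
    {"slide":[0,0,0],"angular":[0,0,0],"gripper":0.05},
  ],
)

```text
time: 7.4
tool_pos: [0.5456, -0.2462, 0.2159]
ee_rot: [0.994, 0.112, -0.001, -0.0]
force: [-4.1, 1.6, 8.5]
grip_width: 0.0131
```

```bash
python3 - <<'E'
from h import *
snap("scene","s4");snap("top","t4");snap("wrist","w4"); s=manip.sense(); print(s["tool_pos"],s["force"],s["grip_width"])
i=cv2.imread("pics/s4.png"); t=cv2.imread("pics/w4.png"); cv2.imwrite("pics/s4c.png",np.hstack([cv2.resize(i[170:260,170:280],(400,330),interpolation=2),cv2.resize(t,(400,330))]))
E
```

```text
[ 0.54562125 -0.24621074  0.21593638] [-4.25285652  1.71094387  7.38622409] 0.013212961924967086
```

View pics/s4c.png

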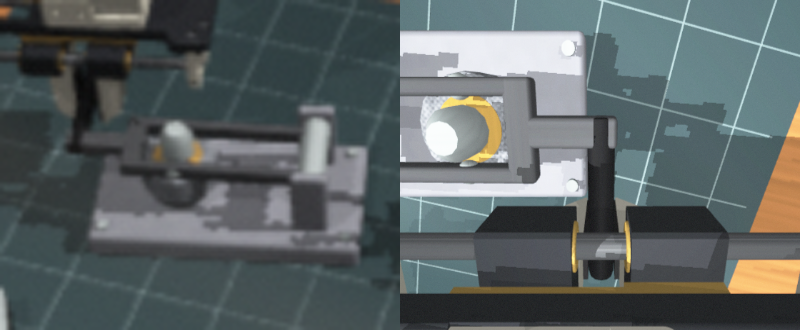

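Call:
send_rows(
  targets=[
    {"slide":[0,0,1],"angular":[0,0,0],"gripper":0.05},
    {"slide":[0,0,1],"angular":[0,0,0],"gripper":0.05},
    {"slide":[0,0,1],"angular":[0,0,0],"gripper":0.05},
    {"slide":[0,0,0],"angular":[0,0,0],"gripper":0.05},
    {"slide":[0,0,0],"angular":[0,0,0],"gripper":0.05},
    {"slide":[0,0,0],"angular":[0,0,0],"gripper":0.05},
    {"slide":[0,0,0],"angular":[0,0,0],"gripper":0.05},
    {"slide":[0,0,0],"angular":[0,0,0],"gripper":0.05},
    {"slide":[0,0,0],"angular":[0,0,0],"gripper":0.05},
    {"slide":[0,0,0],"angular":[0,0,0],"gripper":0.05},
  ],
)

```text
time: 8.55
tool_pos: [0.5456, -0.2462, 0.213]
ee_rot: [0.994, 0.112, -0.001, -0.0]
force: [-4.2, 1.9, 7.7]
grip_width: 0.0131
```

```bash
python3 - <<'E'
from h import *
snap("scene","s5");snap("top","t5");snap("wrist","w5"); s=manip.sense(); print(s["tool_pos"],s["force"],s["grip_width"])
C=load("w5")[1]; sc=load("s5")[1]
# expected pixel of handle end / lever arm end at stop vs 0.045rad short
y=np.radians(12.85);X=np.array([np.cos(y),np.sin(y),0]);Y=np.array([-np.sin(y),np.cos(y),0]);h=np.array([.581,-.1668,0])+.095*Y;h[2]=.058
for a in(1.745,1.70,1.62):
    al=a-np.radians(10); g=h-.165*np.sin(al)*Y+[0,0,.165*np.cos(al)]; print(a,"lever axis end",proj(C,g),proj(sc,g),"handle end",proj(C,g-.075*X))
i=cv2.imread("pics/w5.png"); cv2.imwrite("pics/w5c.png",cv2.resize(i[20:280,200:560],None,fx=2.2,fy=2.2,interpolation=2))
E
```

```text
[ 0.54560048 -0.24625328  0.21297817] [-3.52525611  1.89593419  7.32455258] 0.01326126497512595
1.745 lever axis end [281.93773746 166.71033411] [191.43717309 209.67194977] handle end [281.65012455 344.75813104]
1.7 lever axis end [281.49841579 170.06950723] [191.16749016 207.68163486] handle end [281.25776431 356.13948749]
1.62 lever axis end [277.93865005 177.02855136] [191.00907834 204.12985881] handle end [278.21273904 379.20865487]
```

View pics/w5c.png

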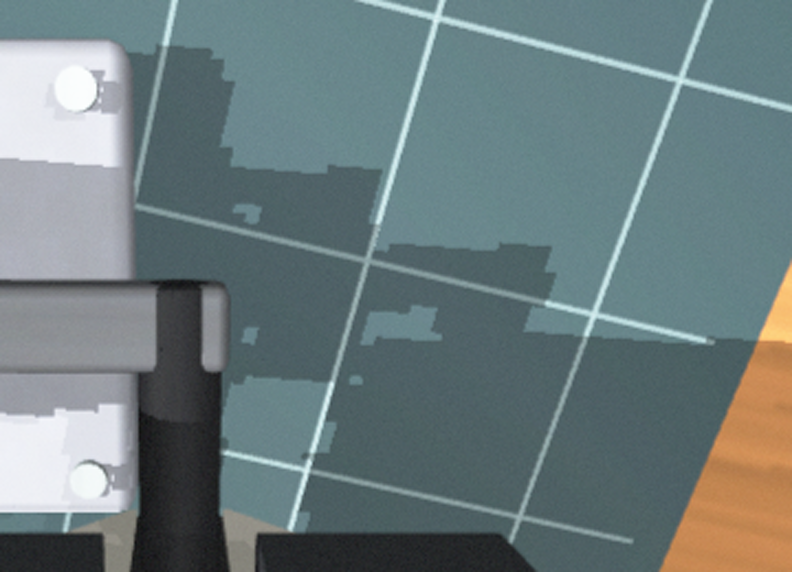

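```bash
python3 - <<'E'
from h import *
a=cv2.imread("pics/w4.png");b=cv2.imread("pics/w5.png")
C4=load("w4")[1];C5=load("w5")[1]
cv2.imwrite("pics/cmp.png",np.hstack([cv2.resize(x[130:260,230:330],None,fx=4,fy=4,interpolation=2) for x in(a,b)]))
for nm,x in(("w4",a),("w5",b)):
    g=cv2.cvtColor(x,cv2.COLOR_BGR2GRAY).astype(int)
    print(nm,"col 240 rows",g[140:200,240].tolist())
    print(" row 220",g[220,255:310].tolist())
y=np.radians(12.85);X=np.array([np.cos(y),np.sin(y),0]);Y=np.array([-np.sin(y),np.cos(y),0]);h=np.array([.581,-.1668,0])+.095*Y;h[2]=.058
for z in(.055,.058,.061,.065): print(z,[np.round(proj(C,h-.165*Y+[0,0,z-.058]),1) for C in(C4,C5)])
E
```

```text
w4 col 240 rows [175, 173, 175, 175, 174, 176, 154, 80, 61, 69, 90, 106, 123, 127, 136, 143, 146, 148, 146, 143, 145, 141, 142, 140, 143, 142, 144, 143, 144, 145, 146, 146, 145, 145, 147, 145, 148, 148, 149, 148, 147, 149, 150, 147, 148, 143, 135, 123, 117, 130, 157, 158, 160, 157, 158, 159, 157, 161, 158, 159]
 row 220 [195, 180, 162, 154, 153, 135, 116, 94, 39, 25, 26, 28, 28, 31, 34, 34, 37, 34, 32, 40, 38, 35, 42, 43, 45, 48, 46, 46, 45, 41, 47, 45, 45, 45, 40, 37, 39, 35, 39, 36, 35, 32, 28, 35, 39, 69, 89, 89, 101, 124, 121, 126, 124, 124, 120]
w5 col 240 rows [176, 175, 176, 170, 174, 176, 160, 103, 55, 68, 87, 104, 119, 125, 133, 142, 145, 144, 145, 144, 142, 144, 140, 140, 141, 142, 142, 144, 144, 143, 144, 142, 146, 143, 143, 142, 146, 146, 148, 148, 147, 147, 147, 147, 150, 143, 133, 125, 116, 118, 161, 159, 157, 159, 158, 160, 160, 160, 158, 158]
 row 220 [185, 174, 156, 146, 146, 127, 109, 85, 29, 28, 22, 31, 28, 22, 30, 34, 36, 34, 36, 42, 40, 42, 45, 43, 46, 46, 47, 46, 43, 50, 43, 45, 45, 39, 35, 42, 39, 38, 32, 39, 33, 32, 29, 36, 36, 70, 87, 89, 99, 122, 124, 123, 123, 121, 124]
0.055 [array([282. , 164.2]), array([281.9, 165.4])]
0.058 [array([282. , 165.4]), array([281.9, 166.7])]
0.061 [array([282.1, 166.7]), array([282., 168.])]
0.065 [array([282.1, 168.4]), array([282. , 169.8])]
```

View pics/cmp.png

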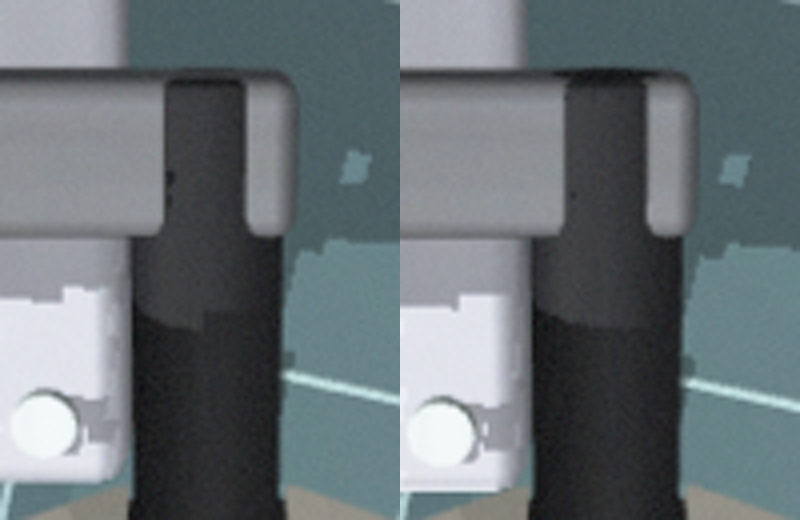

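The lever stays fixed in the wrist image while the tool goes down, so it is still moving with me and hasn't reached the stop. I'll press on.

Call:
send_rows(
  targets=[
    {"slide":[0,0,1],"angular":[0,0,0],"gripper":0.05},
    {"slide":[0,0,1],"angular":[0,0,0],"gripper":0.05},
    {"slide":[0,0,1],"angular":[0,0,0],"gripper":0.05},
    {"slide":[0,0,1],"angular":[0,0,0],"gripper":0.05},
    {"slide":[0,0,1],"angular":[0,0,0],"gripper":0.05},
    {"slide":[0,0,0],"angular":[0,0,0],"gripper":0.05},
    {"slide":[0,0,0],"angular":[0,0,0],"gripper":0.05},
    {"slide":[0,0,0],"angular":[0,0,0],"gripper":0.05},
    {"slide":[0,0,0],"angular":[0,0,0],"gripper":0.05},
    {"slide":[0,0,0],"angular":[0,0,0],"gripper":0.05},
  ],
)

```text
time: 9.7
tool_pos: [0.5456, -0.2462, 0.2112]
ee_rot: [0.994, 0.113, -0.0, 0.001]
force: [-11.4, 4.8, 30.9]
grip_width: 0.0135
```

```bash
python3 - <<'E'
from h import *
snap("scene","s6");snap("wrist","w6"); s=manip.sense(); print(s["tool_pos"],s["force"],s["grip_width"])
a=cv2.imread("pics/w4.png");b=cv2.imread("pics/w6.png")
cv2.imwrite("pics/cmp6.png",np.hstack([cv2.resize(x[130:260,230:330],None,fx=3.6,fy=3.6,interpolation=2) for x in(a,b)]))
E
```

```text
[ 0.54557654 -0.24616038  0.21119529] [-11.5413658    6.44084585  31.32018581] 0.013420792709343482
```

View pics/cmp6.png

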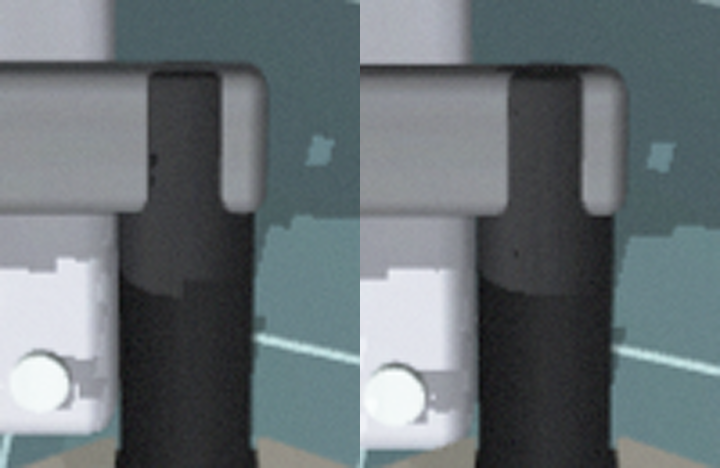

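Hard stop reached: the force jumped from about 7 N to 31 N. Now I'll carry the lever back up along the reverse arc.

Call:
send_rows(
  targets=[
    {"slide":[0,-0.6,-18],"angular":[0,0,0],"gripper":0.05},
    {"slide":[0,-1.9,-14.3],"angular":[0,0,0],"gripper":0.05},
    {"slide":[0,-3.1,-14.1],"angular":[0,0,0],"gripper":0.05},
    {"slide":[0,-4.3,-13.7],"angular":[0,0,0],"gripper":0.05},
    {"slide":[0,-5.5,-13.3],"angular":[0,0,0],"gripper":0.05},
    {"slide":[0,-6.6,-12.8],"angular":[0,0,0],"gripper":0.05},
    {"slide":[0,-7.7,-12.1],"angular":[0,0,0],"gripper":0.05},
    {"slide":[0,-8.8,-11.4],"angular":[0,0,0],"gripper":0.05},
    {"slide":[0,-9.7,-10.6],"angular":[0,0,0],"gripper":0.05},
    {"slide":[0,-10.6,-9.7],"angular":[0,0,0],"gripper":0.05},
  ],
)

```text
time: 10.8
tool_pos: [0.5323, -0.187, 0.3366]
ee_rot: [0.994, 0.113, -0.002, -0.002]
force: [-1.0, 7.2, -9.3]
grip_width: 0.0131
```

Call:
send_rows(
  targets=[
    {"slide":[0,-11.4,-8.8],"angular":[0,0,0],"gripper":0.05},
    {"slide":[0,-12.1,-7.7],"angular":[0,0,0],"gripper":0.05},
    {"slide":[0,-12.8,-6.6],"angular":[0,0,0],"gripper":0.05},
    {"slide":[0,-13.3,-5.5],"angular":[0,0,0],"gripper":0.05},
    {"slide":[0,-13.7,-4.3],"angular":[0,0,0],"gripper":0.05},
    {"slide":[0,-14.1,-3.1],"angular":[0,0,0],"gripper":0.05},
    {"slide":[0,-14.3,-1.9],"angular":[0,0,0],"gripper":0.05},
    {"slide":[0,-14.4,-0.6],"angular":[0,0,0],"gripper":0.05},
    {"slide":[0,-14.4,0.6],"angular":[0,0,0],"gripper":0.05},
    {"slide":[0,-13,1.9],"angular":[0,0,0],"gripper":0.05},
  ],
)

```text
time: 11.8
tool_pos: [0.5029, -0.0581, 0.3752]
ee_rot: [0.994, 0.112, 0.001, 0.001]
force: [-4.5, -1.6, 1.8]
grip_width: 0.0129
```

Call:
send_rows(
  targets=[
    {"slide":[0,0,0],"angular":[0,0,0],"gripper":0.6},
    {"slide":[0,0,0],"angular":[0,0,0],"gripper":0.6},
    {"slide":[0,0,0],"angular":[0,0,0],"gripper":0.6},
    {"slide":[0,0,0],"angular":[0,0,0],"gripper":0.6},
    {"slide":[0,0,-10],"angular":[0,0,0],"gripper":0.8},
    {"slide":[0,0,-20],"angular":[0,0,0],"gripper":0.8},
    {"slide":[0,0,-25],"angular":[0,0,0],"gripper":0.8},
    {"slide":[0,0,-25],"angular":[0,0,0],"gripper":0.8},
    {"slide":[0,0,-20],"angular":[0,0,0],"gripper":0.8},
    {"slide":[0,0,0],"angular":[0,0,0],"gripper":0.8},
  ],
)

```text
time: 12.8
tool_pos: [0.5034, -0.0588, 0.4771]
ee_rot: [0.994, 0.112, 0.003, 0.001]
force: [-0.4, -0.2, 0.4]
grip_width: 0.0736
```

```bash
python3 - <<'E'
from h import *
snap("scene","s7");snap("wrist","w7"); s=manip.sense(); print(s["tool_pos"],s["ee_rot"],s["force"],s["grip_width"])
i=cv2.imread("pics/s7.png");w=cv2.imread("pics/w7.png"); cv2.imwrite("pics/s7c.png",np.hstack([cv2.resize(i[120:250,180:300],(380,412),interpolation=2),cv2.resize(w,(420,412))]))
E
```

```text
[ 0.50306438 -0.05872185  0.47375953] [9.93680495e-01 1.12245077e-01 3.03982831e-04 1.58199166e-04] [-0.72838325  0.06186013  0.2866242 ] 0.07353055750791576
```

View pics/s7c.png

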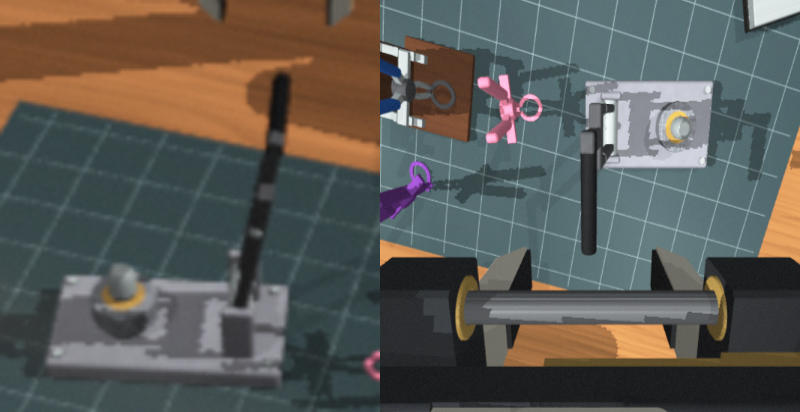

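The lever is back upright in the same pose as at the start: its top is at the same scene pixel, and the stub is more exposed. Next is the pliers: turn the tool 77° while moving over the rack.

```bash
python3 - <<'E'
from h import *
s=manip.sense(); R=Ro.from_quat(s["ee_rot"]).as_matrix(); phi=np.degrees(np.arctan2(R[1,0],R[0,0]));print(phi)
d=np.array([.535,.12])-s["tool_pos"][:2]; d=d*1000/10
for k in range(10):
    p=np.radians(phi+k*(90-phi)/10); print(round((90-phi)/10,2),np.round([d@[np.cos(p),np.sin(p)],d@[np.sin(p),-np.cos(p)]],1))
E
```

```text
12.88950826906527
7.71 [  7.1 -16.7]
7.71 [  9.3 -15.6]
7.71 [ 11.3 -14.2]
7.71 [ 13.1 -12.6]
7.71 [ 14.7 -10.7]
7.71 [16.  -8.6]
7.71 [17.  -6.4]
7.71 [17.7 -4.1]
7.71 [18.1 -1.7]
7.71 [18.1  0.8]
```

Call:
send_rows(
  targets=[
    {"slide":[7.1,-16.7,0],"angular":[0,0,-7.71],"gripper":0.8},
    {"slide":[9.3,-15.6,0],"angular":[0,0,-7.71],"gripper":0.8},
    {"slide":[11.3,-14.2,0],"angular":[0,0,-7.71],"gripper":0.8},
    {"slide":[13.1,-12.6,0],"angular":[0,0,-7.71],"gripper":0.8},
    {"slide":[14.7,-10.7,0],"angular":[0,0,-7.71],"gripper":0.8},
    {"slide":[16,-8.6,0],"angular":[0,0,-7.71],"gripper":0.8},
    {"slide":[17,-6.4,0],"angular":[0,0,-7.71],"gripper":0.8},
    {"slide":[17.7,-4.1,0],"angular":[0,0,-7.71],"gripper":0.8},
    {"slide":[18.1,-1.7,0],"angular":[0,0,-7.71],"gripper":0.8},
    {"slide":[18.1,0.8,0],"angular":[0,0,-7.71],"gripper":0.8},
  ],
)

```text
time: 13.9
tool_pos: [0.5353, 0.1208, 0.4721]
ee_rot: [0.705, 0.709, -0.001, -0.001]
force: [0.2, -0.2, 0.6]
grip_width: 0.0734
```

Call:
send_rows(
  targets=[
    {"slide":[0,0,0],"angular":[0,0,0],"gripper":0.8},
    {"slide":[0,0,0],"angular":[0,0,0],"gripper":0.8},
    {"slide":[0,0,0],"angular":[0,0,0],"gripper":0.8},
    {"slide":[0,0,0],"angular":[0,0,0],"gripper":0.8},
    {"slide":[0,0,0],"angular":[0,0,0],"gripper":0.8},
    {"slide":[0,0,0],"angular":[0,0,0],"gripper":0.8},
    {"slide":[0,0,0],"angular":[0,0,0],"gripper":0.8},
    {"slide":[0,0,0],"angular":[0,0,0],"gripper":0.8},
    {"slide":[0,0,0],"angular":[0,0,0],"gripper":0.8},
    {"slide":[0,0,0],"angular":[0,0,0],"gripper":0.8},
  ],
)

```text
time: 14.9
tool_pos: [0.5352, 0.1202, 0.4737]
ee_rot: [0.707, 0.707, -0.0, 0.0]
force: [0.2, 0.3, -0.1]
grip_width: 0.0736
```

```bash
python3 - <<'E'
from h import *
snap("wrist","p1"); s=manip.sense(); print(s["tool_pos"],s["ee_rot"],s["joints"])
E
```

```text
[0.53519176 0.12018942 0.47369366] [ 7.07065883e-01  7.07147674e-01 -1.95215908e-05  5.26206714e-05] [ 8.11969714e-02  3.43484167e-01  1.33158224e+00 -1.06059250e-04
  1.46648786e+00  8.10923423e-02]
```

View pics/p1.png

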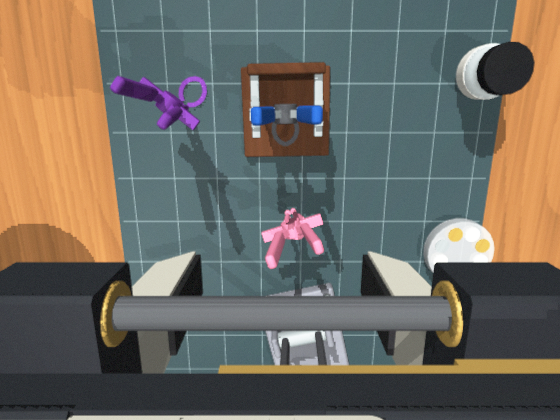

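p1 shows the blue target pliers at about (287,115) in the rack, the purple pair at (165,100) and the pink pair at (293,235). Second view, closer and from the side.

Call:
send_rows(
  targets=[
    {"slide":[10,-6,8],"angular":[0,0,0],"gripper":0.8},
    {"slide":[10,-6,8],"angular":[0,0,0],"gripper":0.8},
    {"slide":[10,-6,8],"angular":[0,0,0],"gripper":0.8},
    {"slide":[10,-6,8],"angular":[0,0,0],"gripper":0.8},
    {"slide":[5,-6,8],"angular":[0,0,0],"gripper":0.8},
    {"slide":[0,0,0],"angular":[0,0,0],"gripper":0.8},
    {"slide":[0,0,0],"angular":[0,0,0],"gripper":0.8},
    {"slide":[0,0,0],"angular":[0,0,0],"gripper":0.8},
    {"slide":[0,0,0],"angular":[0,0,0],"gripper":0.8},
    {"slide":[0,0,0],"angular":[0,0,0],"gripper":0.8},
  ],
)

```text
time: 15.95
tool_pos: [0.5054, 0.1649, 0.4339]
ee_rot: [0.707, 0.707, 0.0, 0.0]
force: [-0.2, 0.1, -1.0]
grip_width: 0.0731
```

```bash
python3 - <<'E'
from h import *
np.set_printoptions(precision=4,suppress=True)
snap("wrist","p2"); s=manip.sense(); print(s["tool_pos"],s["ee_rot"])
for n in("p1","p2"):
    i,C=load(n); hsv=cv2.cvtColor(i,cv2.COLOR_BGR2HSV); m=cv2.inRange(hsv,(100,120,50),(125,255,255)); m[:, :200]=0;m[260:]=0
    k,l,st,c=cv2.connectedComponentsWithStats(m)
    for j in range(1,k):
        if st[j,4]>40: print(n,st[j],c[j])
a=cv2.imread("pics/p1.png")[50:170,220:350];b=cv2.imread("pics/p2.png")[30:250,200:430]
cv2.imwrite("pics/pc.png",np.hstack([cv2.resize(a,None,fx=3,fy=3,interpolation=2),cv2.resize(b,(376,360),interpolation=2)]))
E
```

```text
[0.5054 0.1649 0.4338] [0.7073 0.707  0.0001 0.0001]
p1 [297 105  26  19 431] [309.7169 114.058 ]
p1 [251 106  24  19 397] [262.1159 115.0327]
p2 [291 163  19  33 445] [300.182  179.1236]
p2 [334 162  37  33 742] [352.5    177.8774]
```

View pics/pc.png

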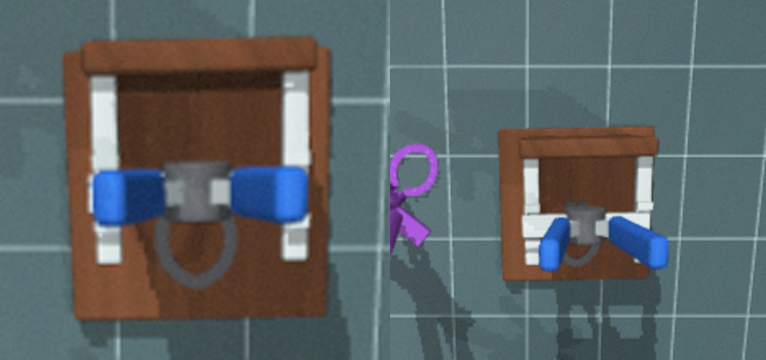

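View pics/p2.png

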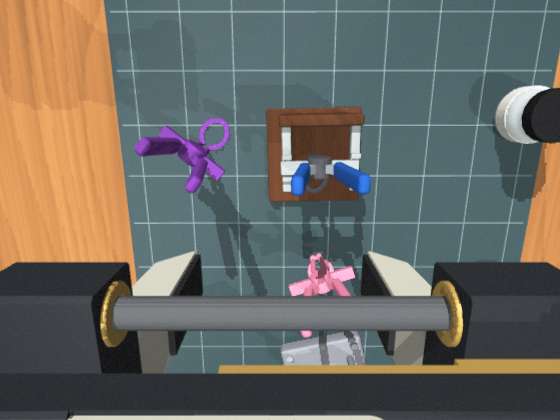

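```bash
python3 - <<'E'
from h import *
a=cv2.imread("pics/p1.png")[95:145,240:335];b=cv2.imread("pics/p2.png")[150:200,280:375]
cv2.imwrite("pics/pd.png",np.vstack([cv2.resize(x,None,fx=6,fy=6,interpolation=2) for x in(a,b)]))
E
```

```text
(no output)
```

View pics/pd.png

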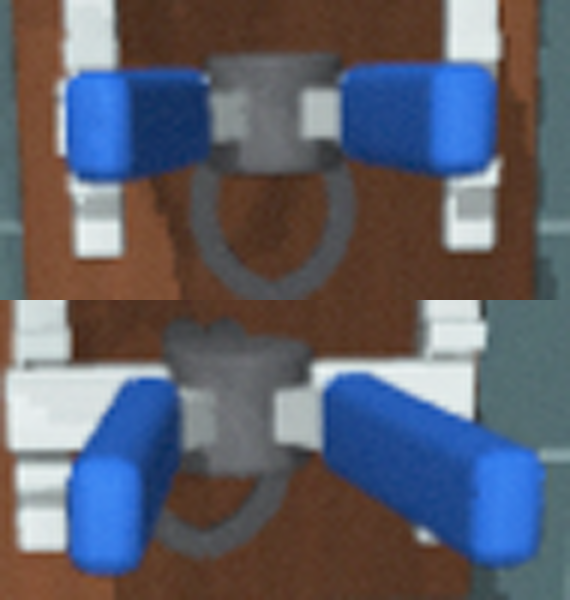

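```bash
python3 - <<'E'
from h import *
np.set_printoptions(precision=4,suppress=True)
A=load("p1")[1];B=load("p2")[1]
fa=lambda u,v:(240+(u+.5)/6-.5,95+(v+.5)/6-.5); fb=lambda u,v:(280+(u+.5)/6-.5,150+(v+.5)/6-.5)
L,e=tri([(A,fa(99,125)),(B,fb(105,215))]);print("L",L,e)
R,e2=tri([(A,fa(464,118)),(B,fb(506,206))]);print("R",R,e2)
m=(L+R)/2; d=R-L; print("mid",m,"sep",np.linalg.norm(d),"yaw",np.degrees(np.arctan2(d[1],d[0])))
# ring visible bottom edge & hub
for n,C,pts in(("p1",A,[fa(272,295),fa(192,210),fa(353,205)]),):
    for p in pts: print("ring outer",onz(C,p,m[2]-.027-.115))
print("rack corners back", [onz(A,(220+(u+.5)/3-.5,50+(v+.5)/3-.5),.085) for u,v in((104,262),(295,260))])
E
```

```text
L [0.5161 0.1872 0.1669] [np.float64(0.10297145012953453), np.float64(0.10297145012956693)]
R [0.5614 0.188  0.1657] [np.float64(0.13618882552956993), np.float64(0.13618882552958353)]
mid [0.5387 0.1876 0.1663] sep 0.04534497025705418 yaw 1.00957159286478
ring outer [0.539  0.1528 0.0243]
ring outer [0.524  0.1686 0.0243]
ring outer [0.5541 0.1695 0.0243]
rack corners back [array([0.5087, 0.1651, 0.085 ]), array([0.5705, 0.1657, 0.085 ])]
```

```bash
python3 - <<'E'
from h import *
np.set_printoptions(precision=4,suppress=True)
A=load("p1")[1];B=load("p2")[1]
print("purple top",tri([(A,(118,83)),(B,(143,147))]),"2nd",tri([(A,(195,121)),(B,(220,171))]))
s=manip.sense(); R=Ro.from_quat(s["ee_rot"]).as_matrix()
d=np.array([.5387,.1876,.2983])-s["tool_pos"]; print(R.T@d*1000)
E
```

```text
purple top (array([0.4081, 0.211 , 0.1483]), [np.float64(0.2993051993088839), np.float64(0.2993051993089194)]) 2nd (array([0.4471, 0.1794, 0.0622]), [np.float64(0.10775707369640261), np.float64(0.1077570736963986)])
[ 22.7285  33.2589 135.5487]
```

Call:
send_rows(
  targets=[
    {"slide":[5.7,8.3,10],"angular":[0,0,0],"gripper":0.85},
    {"slide":[5.7,8.3,10],"angular":[0,0,0],"gripper":0.85},
    {"slide":[5.7,8.3,10],"angular":[0,0,0],"gripper":0.85},
    {"slide":[5.6,8.4,10],"angular":[0,0,-1],"gripper":0.85},
    {"slide":[0,0,16],"angular":[0,0,0],"gripper":0.85},
    {"slide":[0,0,18],"angular":[0,0,0],"gripper":0.85},
    {"slide":[0,0,18],"angular":[0,0,0],"gripper":0.85},
    {"slide":[0,0,18],"angular":[0,0,0],"gripper":0.85},
    {"slide":[0,0,16],"angular":[0,0,0],"gripper":0.85},
    {"slide":[0,0,9.5],"angular":[0,0,0],"gripper":0.85},
  ],
)

```text
time: 17.0
tool_pos: [0.5386, 0.1881, 0.2959]
ee_rot: [0.701, 0.714, -0.001, -0.001]
force: [0.7, 0.3, -0.5]
grip_width: 0.0779
```

```bash
python3 - <<'E'
from h import *
snap("scene","s8");snap("wrist","p3"); s=manip.sense(); print(s["tool_pos"],s["ee_rot"],s["force"])
i=cv2.imread("pics/s8.png");w=cv2.imread("pics/p3.png"); cv2.imwrite("pics/s8c.png",np.hstack([cv2.resize(i[150:280,300:420],(380,412),interpolation=2),cv2.resize(w,(420,412))]))
E
```

```text
[0.53843481 0.18800908 0.29625176] [ 0.70066915  0.71348432 -0.00143244 -0.00089831] [ 0.25764455 -0.15142863 -0.46698889]
```

View pics/s8c.png

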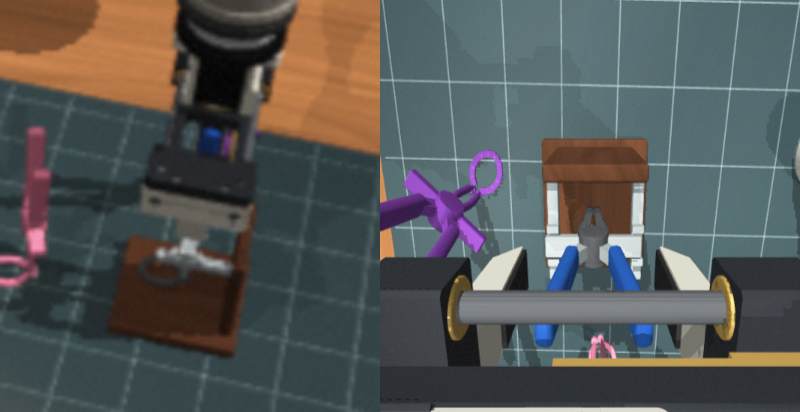

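The handles are centred between the pads. Squeezing.

Call:
send_rows(
  targets=[
    {"slide":[0,0,0],"angular":[0,0,0],"gripper":0.5},
    {"slide":[0,0,0],"angular":[0,0,0],"gripper":0.5},
    {"slide":[0,0,0],"angular":[0,0,0],"gripper":0.45},
    {"slide":[0,0,0],"angular":[0,0,0],"gripper":0.4},
    {"slide":[0,0,0],"angular":[0,0,0],"gripper":0.3},
    {"slide":[0,0,0],"angular":[0,0,0],"gripper":0.2},
    {"slide":[0,0,0],"angular":[0,0,0],"gripper":0.2},
    {"slide":[0,0,0],"angular":[0,0,0],"gripper":0.2},
    {"slide":[0,0,0],"angular":[0,0,0],"gripper":0.2},
    {"slide":[0,0,0],"angular":[0,0,0],"gripper":0.2},
  ],
  grip_force=30,
)

```text
time: 18.1
tool_pos: [0.5387, 0.1879, 0.2992]
ee_rot: [0.701, 0.713, 0.001, 0.001]
force: [-1.0, -0.4, 7.3]
grip_width: 0.0308
```

```bash
python3 - <<'E'
from h import *
snap("scene","s9");snap("wrist","p4"); s=manip.sense(); print(s["tool_pos"],s["ee_rot"],s["force"],s["grip_width"])
i=cv2.imread("pics/s9.png");w=cv2.imread("pics/p4.png"); cv2.imwrite("pics/s9c.png",np.hstack([cv2.resize(i[150:280,300:420],(380,412),interpolation=2),cv2.resize(w,(420,412))]))
E
```

```text
[0.5386445  0.1878899  0.29916098] [7.00851018e-01 7.13307239e-01 6.39423581e-04 4.73838507e-04] [-0.96059191  0.31984978  7.28887071] 0.03095710316502858
```

View pics/s9c.png

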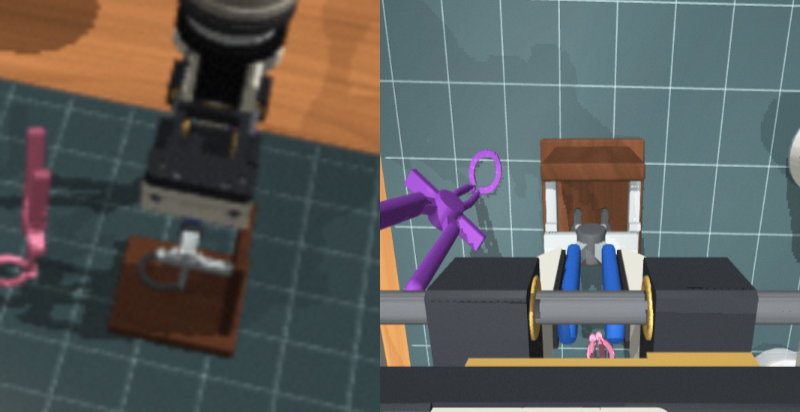

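Call:
send_rows(
  targets=[
    {"slide":[0,0,-4],"angular":[0,0,0],"gripper":0.2},
    {"slide":[0,0,-8],"angular":[0,0,0],"gripper":0.2},
    {"slide":[0,0,-12],"angular":[0,0,0],"gripper":0.2},
    {"slide":[0,0,-16],"angular":[0,0,0],"gripper":0.2},
    {"slide":[0,0,-18],"angular":[0,0,0],"gripper":0.2},
    {"slide":[0,0,-18],"angular":[0,0,0],"gripper":0.2},
    {"slide":[0,0,-18],"angular":[0,0,0],"gripper":0.2},
    {"slide":[0,0,-18],"angular":[0,0,0],"gripper":0.2},
    {"slide":[0,0,-12],"angular":[0,0,0],"gripper":0.2},
    {"slide":[0,0,-6],"angular":[0,0,0],"gripper":0.2},
  ],
)

```text
time: 19.2
tool_pos: [0.5385, 0.1878, 0.4298]
ee_rot: [0.701, 0.713, 0.001, 0.001]
force: [1.0, -0.5, -1.8]
grip_width: 0.0309
```

```bash
python3 - <<'E'
from h import *
snap("scene","s10");snap("wrist","p5");snap("top","t10"); s=manip.sense(); print(s["tool_pos"],s["ee_rot"],s["force"],s["grip_width"])
i=cv2.imread("pics/s10.png");w=cv2.imread("pics/p5.png"); cv2.imwrite("pics/s10c.png",np.hstack([cv2.resize(i[110:270,290:430],(380,412),interpolation=2),cv2.resize(w,(420,412))]))
E
```

```text
[0.53840205 0.18783279 0.42799325] [ 7.00879146e-01  7.13280025e-01 -1.62856446e-04 -4.87189785e-05] [ 0.22560768  1.41562938 -0.84878764] 0.03121271096467933
```

View pics/s10c.png

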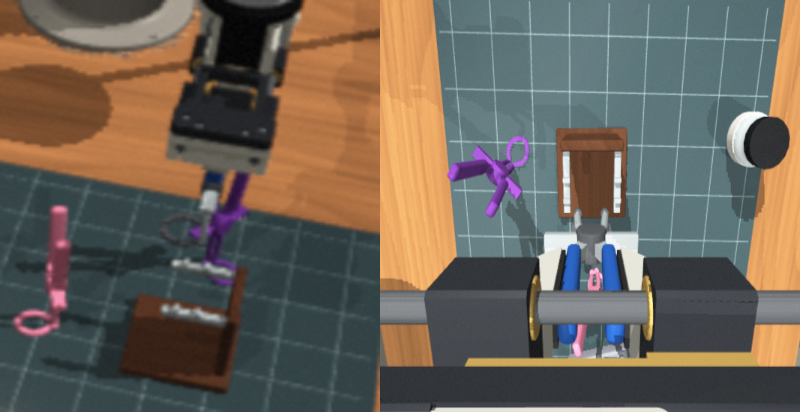

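Lifted clear with the ring spread. Now over the lever at TCP z of about 0.55, then to a viewing spot at the -y side of the stub.

Call:
send_rows(
  targets=[
    {"slide":[0,0,-15],"angular":[0,0,0],"gripper":0.2},
    {"slide":[0,3,-25],"angular":[0,0,0],"gripper":0.2},
    {"slide":[-10,4,-30],"angular":[0,0,0],"gripper":0.2},
    {"slide":[-20,4,-25],"angular":[0,0,0],"gripper":0.2},
    {"slide":[-25,4,-20],"angular":[0,0,0],"gripper":0.2},
    {"slide":[-30,4,-5],"angular":[0,0,0],"gripper":0.2},
    {"slide":[-30,4,0],"angular":[0,0,0],"gripper":0.2},
    {"slide":[-25,4,0],"angular":[0,0,0],"gripper":0.2},
    {"slide":[-15,4,0],"angular":[0,0,0],"gripper":0.2},
    {"slide":[-5,3,0],"angular":[0,0,0],"gripper":0.2},
  ],
)

```text
time: 20.35
tool_pos: [0.5758, 0.0272, 0.5473]
ee_rot: [0.702, 0.713, -0.001, -0.001]
force: [1.1, 0.2, -2.3]
grip_width: 0.0309
```

Call:
send_rows(
  targets=[
    {"slide":[-20,0,0],"angular":[0,0,0],"gripper":0.2},
    {"slide":[-32,0,0],"angular":[0,0,0],"gripper":0.2},
    {"slide":[-36,0,0],"angular":[0,0,0],"gripper":0.2},
    {"slide":[-36,0,0],"angular":[0,0,0],"gripper":0.2},
    {"slide":[-36,0,0],"angular":[0,0,0],"gripper":0.2},
    {"slide":[-36,0,5],"angular":[0,0,0],"gripper":0.2},
    {"slide":[-36,0,20],"angular":[0,0,0],"gripper":0.2},
    {"slide":[-25,0,30],"angular":[0,0,0],"gripper":0.2},
    {"slide":[-10,0,30],"angular":[0,0,0],"gripper":0.2},
    {"slide":[0,0,15],"angular":[0,0,0],"gripper":0.2},
  ],
)

```text
time: 21.35
tool_pos: [0.5801, -0.2393, 0.4441]
ee_rot: [0.701, 0.713, -0.001, -0.003]
force: [-0.3, -0.2, -0.7]
grip_width: 0.0309
```

Call:
send_rows(
  targets=[
    {"slide":[0,0,0],"angular":[0,0,0],"gripper":0.2},
    {"slide":[0,0,0],"angular":[0,0,0],"gripper":0.2},
    {"slide":[0,0,0],"angular":[0,0,0],"gripper":0.2},
    {"slide":[0,0,0],"angular":[0,0,0],"gripper":0.2},
    {"slide":[0,0,0],"angular":[0,0,0],"gripper":0.2},
    {"slide":[0,0,0],"angular":[0,0,0],"gripper":0.2},
    {"slide":[0,0,0],"angular":[0,0,0],"gripper":0.2},
    {"slide":[0,0,0],"angular":[0,0,0],"gripper":0.2},
    {"slide":[0,0,0],"angular":[0,0,0],"gripper":0.2},
    {"slide":[0,0,0],"angular":[0,0,0],"gripper":0.2},
  ],
)

```text
time: 22.35
tool_pos: [0.58, -0.2385, 0.4482]
ee_rot: [0.701, 0.713, -0.0, 0.0]
force: [-0.2, -0.2, -2.1]
grip_width: 0.0308
```

```bash
python3 - <<'E'
from h import *
np.set_printoptions(precision=4,suppress=True)
_,C=snap("wrist","q1");snap("scene","s11");snap("top","t11"); s=manip.sense(); print(s["tool_pos"],s["ee_rot"],s["force"],s["grip_width"])
print(proj(C,[.581,-.1668,.052]))
E
```

```text
[ 0.58   -0.2385  0.4482] [ 0.7009  0.7133 -0.      0.    ] [-0.7521  0.2872 -1.5594] 0.030507580006043037
[283.9735 108.3141]
```

View pics/q1.png

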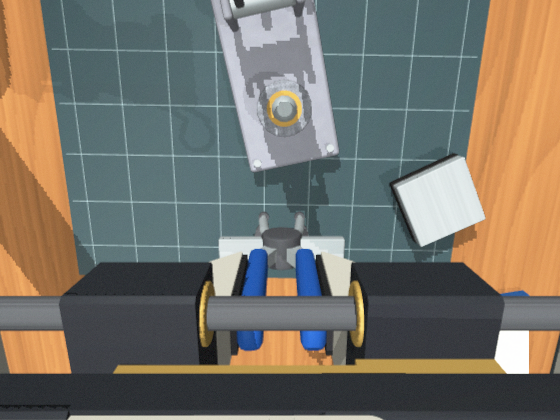

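View pics/s11.png

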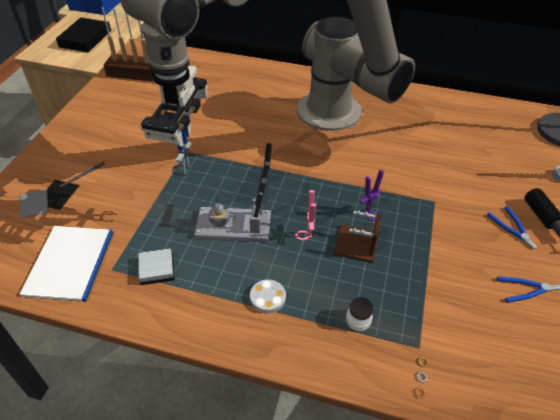

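```bash
python3 - <<'E'
from h import *
np.set_printoptions(precision=4,suppress=True)
i,C=load("q1"); hsv=cv2.cvtColor(i,cv2.COLOR_BGR2HSV); m=cv2.inRange(hsv,(12,90,90),(32,255,255)); k=np.zeros_like(m); k[85:132,260:308]=255; m&=k
h=cv2.convexHull(cv2.findNonZero(m)); e=cv2.fitEllipse(h); print(e, onz(C,e[0],.052))
s=manip.sense(); 
R=Ro.from_quat(s["ee_rot"]).as_matrix(); print(np.degrees(np.arctan2(R[1,0],R[0,0])), np.degrees(np.arccos(-R[2,2])))
x=i[70:260,200:370]; cv2.imwrite("pics/q1c.png",cv2.resize(x,None,fx=3.2,fy=3.2,interpolation=2))
E
```

```text
((283.90802001953125, 108.16488647460938), (34.4444580078125, 35.98197937011719), 175.72946166992188) [ 0.5809 -0.1667  0.052 ]
91.00550371960937 0.0029102012848610166
```

View pics/q1c.png

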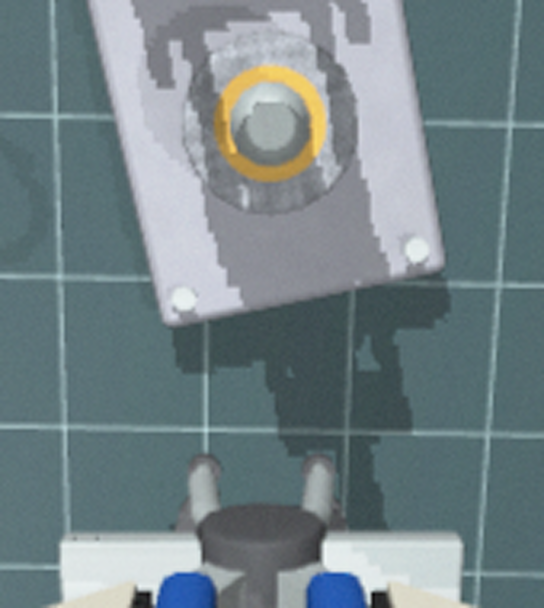

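```bash
python3 - <<'E'
from h import *
np.set_printoptions(precision=4,suppress=True)
r=np.array([.580,-.2385-.0003-.017,.4482-.1599-.115]); 
for n in("s11","t11"):
    i,C=load(n); p=proj(C,r); print(n,p); u,v=np.round(p).astype(int)
    x=i[max(v-25,0):v+25,max(u-28,0):u+28]; cv2.imwrite(f"pics/{n}c.png",cv2.resize(x,None,fx=7,fy=7,interpolation=2))
    print(x.shape,max(v-25,0),max(u-28,0))
cv2.imwrite("pics/st11.png",np.hstack([cv2.imread(f"pics/{n}c.png") for n in("s11","t11")]))
# wheel height
obs=[]
for n,(u,v) in{"w7":None or (0,0),"q1":(284,108)}.items():
    i,C=load(n)
    if n=="w7": u,v=np.round(proj(C,[.581,-.1667,.052])).astype(int)
    hsv=cv2.cvtColor(i,cv2.COLOR_BGR2HSV); m=cv2.inRange(hsv,(12,90,90),(32,255,255)); k=np.zeros_like(m); k[v-24:v+24,u-24:u+24]=255; m&=k
    e=cv2.fitEllipse(cv2.convexHull(cv2.findNonZero(m))); print(n,e,(u,v)); obs.append((C,e[0]))
print("wheel top",tri(obs))
E
```

```text
s11 [180.6206 170.5161]
(50, 56, 3) 146 153
t11 [400.414  212.5273]
(50, 56, 3) 188 372
w7 ((396.3931579589844, 129.29476928710938), (30.6663761138916, 33.430625915527344), 34.708065032958984) (np.int64(396), np.int64(129))
q1 ((283.90802001953125, 108.16488647460938), (34.4444580078125, 35.98197937011719), 175.72946166992188) (284, 108)
wheel top (array([ 0.5809, -0.1667,  0.0534]), [np.float64(0.02346152313335531), np.float64(0.023461523133318632)])
```

View pics/st11.png

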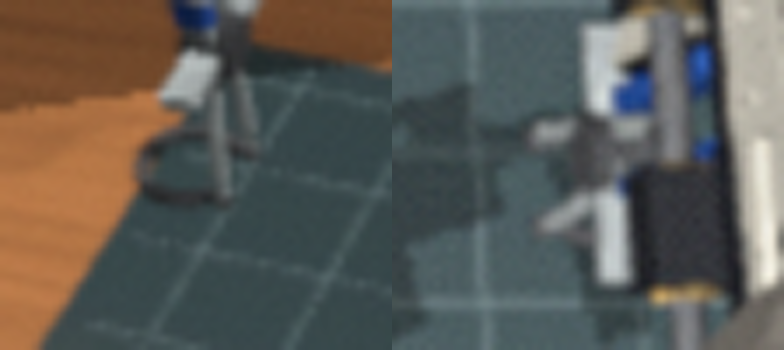

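```bash
python3 - <<'E'
from h import *
np.set_printoptions(precision=4,suppress=True)
a=cv2.imread("pics/p4.png")[200:290,205:360];b=cv2.imread("pics/q1.png")[200:290,205:360]
cv2.imwrite("pics/pq.png",np.vstack([cv2.resize(x,None,fx=3.3*1.5,fy=3.3,interpolation=2) if 0 else cv2.resize(x,None,fx=3.3,fy=3.3,interpolation=2) for x in(a,b)]))
for n in("s11","t11"):
    i,C=load(n); print(n,proj(C,[.5809,-.1667,.0525]))
    hsv=cv2.cvtColor(i,cv2.COLOR_BGR2HSV); m=cv2.inRange(hsv,(12,90,90),(32,255,255)); u,v=np.round(proj(C,[.5809,-.1667,.052])).astype(int); k=np.zeros_like(m); k[v-12:v+12,u-12:u+12]=255; m&=k
    print(cv2.fitEllipse(cv2.convexHull(cv2.findNonZero(m)))[0])
E
```

```text
s11 [218.9693 212.4104]
(218.4221649169922, 212.52894592285156)
t11 [343.4126 218.9775]
(343.402587890625, 219.9492645263672)
```

View pics/pq.png

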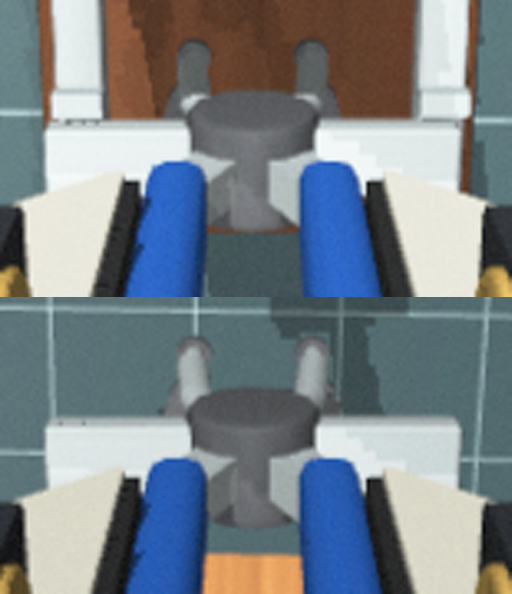

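```bash
python3 - <<'E'
from h import *
np.set_printoptions(precision=4,suppress=True)
i,C=load("q1"); s=manip.sense()
for z in(.170,.1733,.177): print(z,[onz(C,p,z)-np.r_[s["tool_pos"][:2],0] for p in((263.5,214.5),(299.5,214.5))])
for nm,p,dz in(("hub top",(205+255/3.3,200+(405-297)/3.3),-.159-.045),("bar back edge",(205+255/3.3,200+(424-297)/3.3),-.159-.05)): print(nm,onz(C,p,s["tool_pos"][2]+dz)-s["tool_pos"])
E
```

```text
0.17 [array([-0.0131, -0.0017,  0.17  ]), array([ 0.0128, -0.0012,  0.17  ])]
0.1733 [array([-0.013 , -0.0007,  0.1733]), array([ 0.0126, -0.0003,  0.1733])]
0.177 [array([-0.0128,  0.0004,  0.177 ]), array([0.0124, 0.0008, 0.177 ])]
hub top [ 0.      0.0102 -0.204 ]
bar back edge [ 0.0001  0.0052 -0.209 ]
```

Call:
send_rows(
  targets=[
    {"slide":[8,0.4,0],"angular":[0,0,0],"gripper":0.2},
    {"slide":[16,0.4,0],"angular":[0,0,0],"gripper":0.2},
    {"slide":[20,0.4,0],"angular":[0,0,0],"gripper":0.2},
    {"slide":[20,0.4,5],"angular":[0,0,0],"gripper":0.2},
    {"slide":[16,0.4,10],"angular":[0,0,0],"gripper":0.2},
    {"slide":[9.1,0.4,14],"angular":[0,0,0],"gripper":0.2},
    {"slide":[0,0,14],"angular":[0,0,0],"gripper":0.2},
    {"slide":[0,0,12],"angular":[0,0,0],"gripper":0.2},
    {"slide":[0,0,6],"angular":[0,0,0],"gripper":0.2},
    {"slide":[0,0,2],"angular":[0,0,0],"gripper":0.2},
  ],
)

```text
time: 23.5
tool_pos: [0.5808, -0.1489, 0.3846]
ee_rot: [0.701, 0.713, -0.0, -0.0]
force: [-0.1, -0.3, -1.7]
grip_width: 0.0307
```

Call:
send_rows(
  targets=[
    {"slide":[0,0,0],"angular":[0,0,0],"gripper":0.2},
    {"slide":[0,0,0],"angular":[0,0,0],"gripper":0.2},
    {"slide":[0,0,0],"angular":[0,0,0],"gripper":0.2},
    {"slide":[0,0,0],"angular":[0,0,0],"gripper":0.2},
    {"slide":[0,0,0],"angular":[0,0,0],"gripper":0.2},
    {"slide":[0,0,0],"angular":[0,0,0],"gripper":0.2},
    {"slide":[0,0,0],"angular":[0,0,0],"gripper":0.2},
    {"slide":[0,0,0],"angular":[0,0,0],"gripper":0.2},
    {"slide":[0,0,0],"angular":[0,0,0],"gripper":0.2},
    {"slide":[0,0,0],"angular":[0,0,0],"gripper":0.2},
  ],
)

```text
time: 24.5
tool_pos: [0.5808, -0.1494, 0.3852]
ee_rot: [0.701, 0.713, -0.0, 0.0]
force: [0.4, 0.6, -1.7]
grip_width: 0.0307
```

```bash
python3 - <<'E'
from h import *
np.set_printoptions(precision=4,suppress=True)
snap("scene","s12");snap("top","t12");snap("wrist","q2"); s=manip.sense(); print(s["tool_pos"],s["ee_rot"],s["force"],s["grip_width"])
r=s["tool_pos"]+[.0001,-.0173,-.2749]; print("ring",r)
for n in("s12","t12"):
    i,C=load(n); print(n,"ring",proj(C,r),"stub top",proj(C,[.5809,-.1667,.08])); u,v=np.round(proj(C,r)).astype(int)
    x=i[v-30:v+30,u-28:u+28]; cv2.imwrite(f"pics/{n}c.png",cv2.resize(x,None,fx=7,fy=7,interpolation=2)); print(u-28,v-30)
cv2.imwrite("pics/st12.png",np.hstack([cv2.imread(f"pics/{n}c.png") for n in("s12","t12")]))
E
```

```text
[ 0.5808 -0.1493  0.3852] [ 0.7009  0.7133 -0.      0.    ] [ 0.4018  0.4702 -2.0551] 0.030808728334330814
ring [ 0.5809 -0.1666  0.1103]
s12 ring [217.2161 196.5631] stub top [218.1419 204.9935]
189 167
t12 ring [348.9191 215.9838] stub top [345.9584 217.6091]
321 186
```

View pics/st12.png

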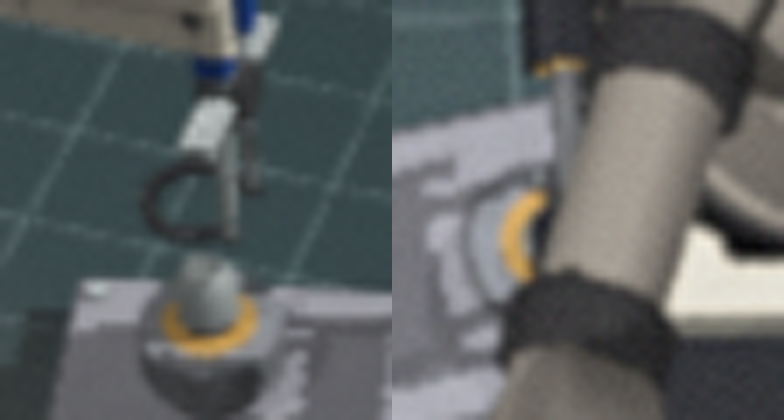

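View pics/q2.png

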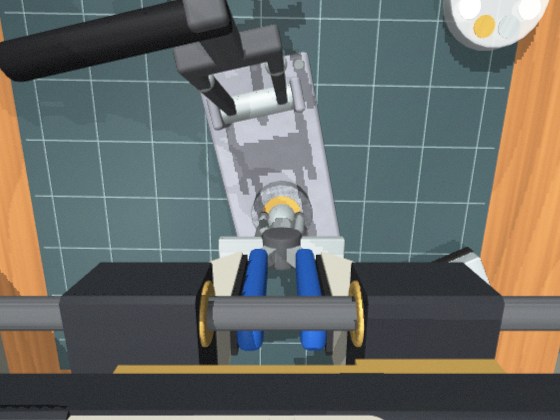

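```bash
python3 - <<'E'
from h import *
np.set_printoptions(precision=4,suppress=True)
i,C=load("s12"); r=np.array([.5809,-.1666,.1103])
S=12;u0,v0=195,178
x=cv2.resize(i[v0:v0+50,u0:u0+50],None,fx=S,fy=S,interpolation=cv2.INTER_CUBIC); y=x.copy()
f=lambda X:((proj(C,X)-[u0,v0]+.5)*S)
for rad in(.014,.0195):
    for t in np.arange(0,2*np.pi,.25):
        p=f(r+rad*np.array([np.cos(t),np.sin(t),0])).astype(int); cv2.circle(y,tuple(map(int,p)),2,(0,255,255) if rad<.015 else (0,0,255),-1)
for X in([.013,.0165,0],[-.013,.0165,0]): p=f(r+np.array(X)).astype(int); cv2.circle(y,tuple(map(int,p)),4,(0,255,0),-1)
cv2.imwrite("pics/ov.png",y); cv2.imwrite("pics/ov0.png",x)
E
```

```text
(no output)
```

View pics/ov.png

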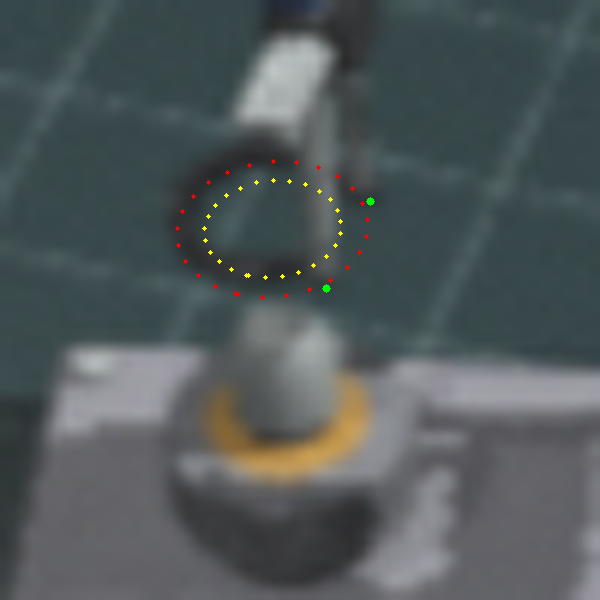

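View pics/ov0.png

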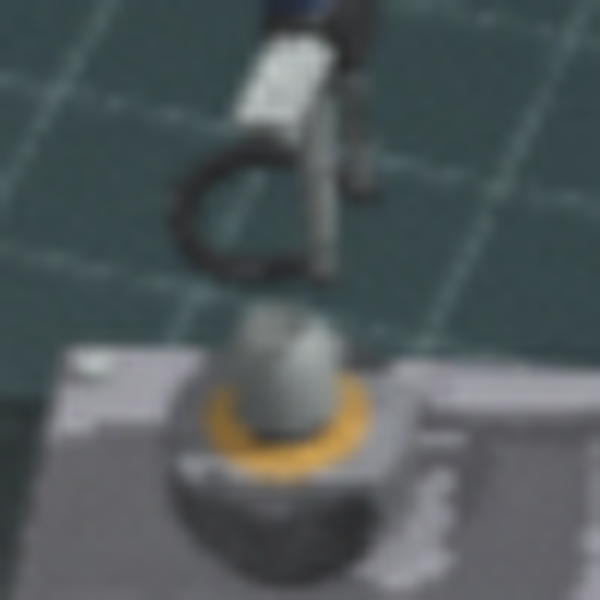

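```bash
python3 - <<'E'
from h import *
np.set_printoptions(precision=4,suppress=True)
i,C=load("s12"); r=np.array([.5809,-.1666,.1103])
p0=proj(C,r)
for d in([0,0,.005],[-.005,0,0],[0,.005,0]): print(d,proj(C,r+np.array(d))-p0)
# dark ring pixels -> ellipse from the left arc contour
f=lambda u,v:(195+(u+.5)/12-.5,178+(v+.5)/12-.5)
A=load("q2")[1]
print(tri([(C,f(321,274)),(A,(299.5,214.5))]),tri([(C,f(362,192)),(A,(263.5,214.5))]))
g=cv2.cvtColor(i,cv2.COLOR_BGR2GRAY)[184:206,205:226]; print(g)
E
```

```text
[0, 0, 0.005] [-0.1585 -1.4221]
[-0.005, 0, 0] [ 0.7165 -1.3825]
[0, 0.005, 0] [1.9027 0.4112]
(array([ 0.5935, -0.1498,  0.1136]), [np.float64(1.1745037730784498), np.float64(1.1745037730784014)]) (array([ 0.5681, -0.1504,  0.1127]), [np.float64(1.0670849777842424), np.float64(1.0670849777842135)])
[[ 68  68  66  67  67  67  67  66  66  69  96 150 184 186 181 171 146  84
   64  75  74]
 [ 68  69  67  66  67  68  66  68  67  76 127 180 175 175 176 163 115  75
   66  72  74]
 [ 77  73  69  69  70  69  68  67  67  93 148 181 172 172 170 149 109  93
   71  67  66]
 [ 70  72  76  80  87  79  76  70  72 106 160 168 170 174 164 122 106 101
   71  64  63]
 [ 67  67  71  73  76  74  80  83  89  96 107 104 109 124 131 104 106 103
   73  68  67]
 [ 67  67  67  67  68  70  72  73  75  74  68  64  70  92 113  94 107 104
   73  72  70]
 [ 67  68  67  68  67  67  67  64  59  54  50  51  53  62  75  88 109 107
   87  79  86]
 [ 67  68  69  69  66  63  57  53  47  45  45  44  45  46  57  85 109 108
   80  78  89]
 [ 68  68  67  67  63  58  50  42  41  53  66  78  64  61  65  80  98  97
   67  74  84
[... 459 characters left out ...]
0  67  58  46  51  62  74  71  67  66  65  67  68  71  83  88
   71  68  67]
 [ 70  68  66  68  63  52  46  52  57  57  59  58  57  54  57  62  80  90
   72  68  68]
 [ 74  70  71  71  68  63  55  53  52  57  60  58  46  44  46  57  78  84
   71  69  67]
 [ 73  78  82  87  82  80  79  72  58  59  53  53  49  52  56  59  58  65
   65  68  70]
 [ 71  73  73  77  79  87  95  89  79  73  68  69  69  67  68  68  64  65
   66  67  68]
 [ 70  68  69  70  75  87  84  78  73  75  89 103 102  97  91  86  74  71
   70  69  69]
 [ 70  70  68  70  79  87  73  69  69  75  98 121 120 115 105 109 113  94
   81  76  70]
 [ 69  70  69  74  84  82  72  70  69  81 107 122 123 119 112 131 146 118
   90  80  76]]
```

The scene view puts the ring about 2–5 mm higher on the tool than I assumed, so I'll set the height by touch. Lateral position agrees. Now descending over the cone while watching the force.

Call:
send_rows(
  targets=[
    {"slide":[0,0,5],"angular":[0,0,0],"gripper":0.2},
    {"slide":[0,0,5],"angular":[0,0,0],"gripper":0.2},
    {"slide":[0,0,5],"angular":[0,0,0],"gripper":0.2},
    {"slide":[0,0,5],"angular":[0,0,0],"gripper":0.2},
    {"slide":[0,0,4],"angular":[0,0,0],"gripper":0.2},
    {"slide":[0,0,4],"angular":[0,0,0],"gripper":0.2},
    {"slide":[0,0,4],"angular":[0,0,0],"gripper":0.2},
    {"slide":[0,0,4],"angular":[0,0,0],"gripper":0.2},
    {"slide":[0,0,0],"angular":[0,0,0],"gripper":0.2},
    {"slide":[0,0,0],"angular":[0,0,0],"gripper":0.2},
  ],
)

```text
time: 25.65
tool_pos: [0.5808, -0.1494, 0.3492]
ee_rot: [0.701, 0.713, -0.0, 0.0]
force: [-0.3, 0.1, -1.1]
grip_width: 0.0306
```

```bash
python3 - <<'E'
from h import *
np.set_printoptions(precision=4,suppress=True)
snap("scene","s13");snap("top","t13");snap("wrist","q3"); s=manip.sense(); print(s["tool_pos"],s["force"],s["torque"],s["grip_width"])
i=cv2.imread("pics/s13.png");w=cv2.imread("pics/q3.png"); cv2.imwrite("pics/s13c.png",np.hstack([cv2.resize(i[175:235,190:250],(400,400),interpolation=2),cv2.resize(w[160:270,225:340],(400,400),interpolation=2)]))
E
```

```text
[ 0.5809 -0.1494  0.3495] [ 0.0379  0.4796 -0.9788] [-0.0212 -0.1365  0.0243] 0.030799090884167223
```

View pics/s13c.png

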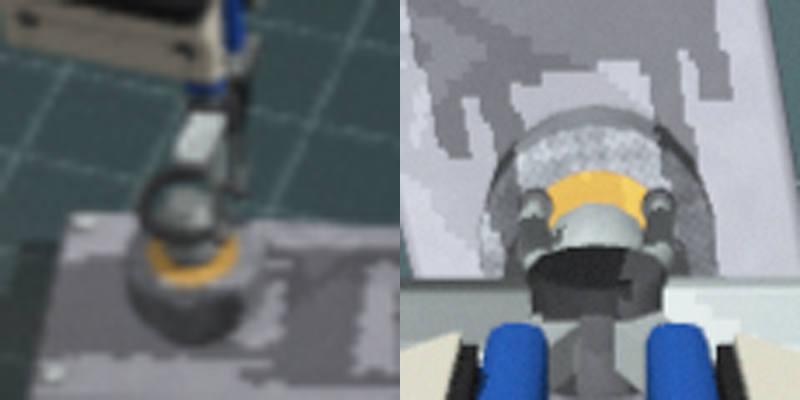

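Call:
send_rows(
  targets=[
    {"slide":[0,0,2],"angular":[0,0,0],"gripper":0.2},
    {"slide":[0,0,2],"angular":[0,0,0],"gripper":0.2},
    {"slide":[0,0,2],"angular":[0,0,0],"gripper":0.2},
    {"slide":[0,0,2],"angular":[0,0,0],"gripper":0.2},
    {"slide":[0,0,2],"angular":[0,0,0],"gripper":0.2},
    {"slide":[0,0,2],"angular":[0,0,0],"gripper":0.2},
    {"slide":[0,0,2],"angular":[0,0,0],"gripper":0.2},
    {"slide":[0,0,0],"angular":[0,0,0],"gripper":0.2},
    {"slide":[0,0,0],"angular":[0,0,0],"gripper":0.2},
    {"slide":[0,0,0],"angular":[0,0,0],"gripper":0.2},
  ],
)

```text
time: 26.8
tool_pos: [0.5809, -0.1494, 0.3353]
ee_rot: [0.701, 0.713, 0.0, 0.0]
force: [-0.1, -1.0, -1.1]
grip_width: 0.0305
```

```bash
python3 - <<'E'
from h import *
np.set_printoptions(precision=4,suppress=True)
snap("scene","s14");snap("wrist","q4"); s=manip.sense(); print(s["tool_pos"],s["force"],s["torque"],s["grip_width"])
i=cv2.imread("pics/s14.png");w=cv2.imread("pics/q4.png"); cv2.imwrite("pics/s14c.png",np.hstack([cv2.resize(i[175:235,190:250],(400,400),interpolation=2),cv2.resize(w[160:270,225:340],(400,400),interpolation=2)]))
E
```

```text
[ 0.5808 -0.1494  0.3353] [ 0.421  -0.0175 -1.0231] [-0.0361 -0.09    0.0021] 0.031078787308598022
```

View pics/s14c.png

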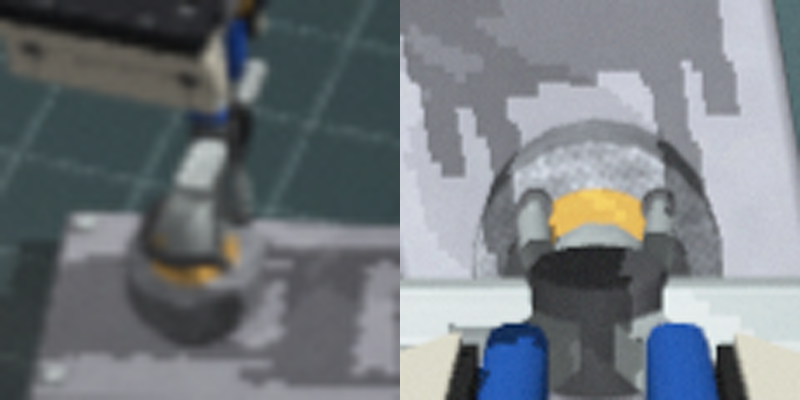

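Call:
send_rows(
  targets=[
    {"slide":[0,0,1],"angular":[0,0,0],"gripper":0.2},
    {"slide":[0,0,1],"angular":[0,0,0],"gripper":0.2},
    {"slide":[0,0,1],"angular":[0,0,0],"gripper":0.2},
    {"slide":[0,0,1],"angular":[0,0,0],"gripper":0.2},
    {"slide":[0,0,1],"angular":[0,0,0],"gripper":0.2},
    {"slide":[0,0,0],"angular":[0,0,0],"gripper":0.2},
    {"slide":[0,0,0],"angular":[0,0,0],"gripper":0.2},
    {"slide":[0,0,0],"angular":[0,0,0],"gripper":0.2},
    {"slide":[0,0,0],"angular":[0,0,0],"gripper":0.2},
    {"slide":[0,0,0],"angular":[0,0,0],"gripper":0.2},
  ],
)

```text
time: 27.9
tool_pos: [0.5808, -0.1494, 0.3303]
ee_rot: [0.701, 0.713, -0.0, 0.0]
force: [-0.1, 0.5, -1.5]
grip_width: 0.0309
```

```bash
python3 - <<'E'
from h import *
np.set_printoptions(precision=4,suppress=True)
snap("scene","s15");snap("wrist","q5"); s=manip.sense(); print(s["tool_pos"],s["force"],s["torque"],s["grip_width"])
i=cv2.imread("pics/s15.png");w=cv2.imread("pics/q5.png"); cv2.imwrite("pics/s15c.png",np.hstack([cv2.resize(i[175:235,190:250],(400,400),interpolation=2),cv2.resize(w[160:270,225:340],(400,400),interpolation=2)]))
# predicted pixel heights for prong tip contact
C=load("s15")[1]
E
```

```text
[ 0.5808 -0.1494  0.3303] [-0.7297 -0.2064 -1.5579] [-0.0218 -0.082   0.0577] 0.030703779369250766
```

View pics/s15c.png

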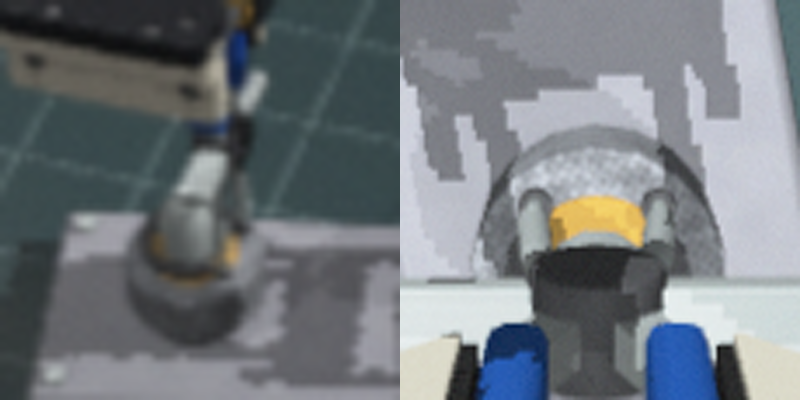

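Call:
send_rows(
  targets=[
    {"slide":[0,0,0.5],"angular":[0,0,0],"gripper":0.2},
    {"slide":[0,0,0.5],"angular":[0,0,0],"gripper":0.2},
    {"slide":[0,0,0.5],"angular":[0,0,0],"gripper":0.2},
    {"slide":[0,0,0.5],"angular":[0,0,0],"gripper":0.2},
    {"slide":[0,0,0],"angular":[0,0,0],"gripper":0.2},
    {"slide":[0,0,0],"angular":[0,0,0],"gripper":0.2},
    {"slide":[0,0,0],"angular":[0,0,0],"gripper":0.2},
    {"slide":[0,0,0],"angular":[0,0,0],"gripper":0.2},
    {"slide":[0,0,0],"angular":[0,0,0],"gripper":0.2},
    {"slide":[0,0,0],"angular":[0,0,0],"gripper":0.2},
  ],
)

```text
time: 29.0
tool_pos: [0.5808, -0.1494, 0.3282]
ee_rot: [0.701, 0.713, -0.0, 0.0]
force: [-0.3, 0.3, -1.8]
grip_width: 0.031
```

Call:
send_rows(
  targets=[
    {"slide":[0,0,0.5],"angular":[0,0,0],"gripper":0.2},
    {"slide":[0,0,0.5],"angular":[0,0,0],"gripper":0.2},
    {"slide":[0,0,0],"angular":[0,0,0],"gripper":0.2},
    {"slide":[0,0,0],"angular":[0,0,0],"gripper":0.2},
    {"slide":[0,0,0],"angular":[0,0,0],"gripper":0.2},
    {"slide":[0,0,0],"angular":[0,0,0],"gripper":0.2},
    {"slide":[0,0,0],"angular":[0,0,0],"gripper":0.2},
    {"slide":[0,0,0],"angular":[0,0,0],"gripper":0.2},
    {"slide":[0,0,0],"angular":[0,0,0],"gripper":0.2},
    {"slide":[0,0,0],"angular":[0,0,0],"gripper":0.2},
  ],
)

```text
time: 30.0
tool_pos: [0.5808, -0.1494, 0.3272]
ee_rot: [0.701, 0.713, -0.0, 0.0]
force: [-0.4, -0.5, -1.7]
grip_width: 0.0305
```

```bash
python3 - <<'E'
from h import *
np.set_printoptions(precision=4,suppress=True)
snap("scene","s16");snap("wrist","q6"); s=manip.sense(); print(s["tool_pos"],s["force"],s["torque"],s["grip_width"])
i=cv2.imread("pics/s16.png");w=cv2.imread("pics/q6.png"); cv2.imwrite("pics/s16c.png",np.hstack([cv2.resize(i[185:230,195:240],(400,400),interpolation=2),cv2.resize(w[160:270,225:340],(400,400),interpolation=2)]))
E
```

```text
[ 0.5808 -0.1494  0.3272] [ 0.3651 -0.0389 -2.0251] [-0.0006 -0.1078 -0.0122] 0.030681312068120442
```

View pics/s16c.png

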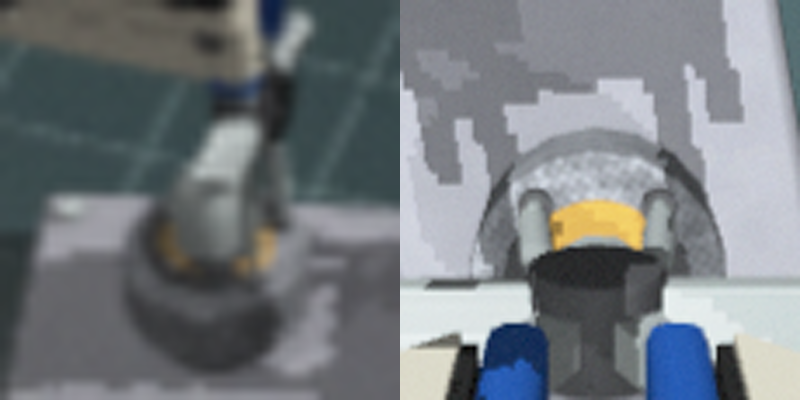

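Call:
send_rows(
  targets=[
    {"slide":[0,0,0.5],"angular":[0,0,0],"gripper":0.2},
    {"slide":[0,0,0.5],"angular":[0,0,0],"gripper":0.2},
    {"slide":[0,0,0],"angular":[0,0,0],"gripper":0.2},
    {"slide":[0,0,0],"angular":[0,0,0],"gripper":0.2},
    {"slide":[0,0,0],"angular":[0,0,0],"gripper":0.2},
    {"slide":[0,0,0],"angular":[0,0,0],"gripper":0.2},
    {"slide":[0,0,0],"angular":[0,0,0],"gripper":0.2},
    {"slide":[0,0,0],"angular":[0,0,0],"gripper":0.2},
    {"slide":[0,0,0],"angular":[0,0,0],"gripper":0.2},
    {"slide":[0,0,0],"angular":[0,0,0],"gripper":0.2},
  ],
)

```text
time: 31.1
tool_pos: [0.5808, -0.1494, 0.3262]
ee_rot: [0.701, 0.713, -0.0, 0.0]
force: [0.1, 0.4, -2.0]
grip_width: 0.031
```

Call:
send_rows(
  targets=[
    {"slide":[0,0,0.5],"angular":[0,0,0],"gripper":0.2},
    {"slide":[0,0,0.5],"angular":[0,0,0],"gripper":0.2},
    {"slide":[0,0,0],"angular":[0,0,0],"gripper":0.2},
    {"slide":[0,0,0],"angular":[0,0,0],"gripper":0.2},
    {"slide":[0,0,0],"angular":[0,0,0],"gripper":0.2},
    {"slide":[0,0,0],"angular":[0,0,0],"gripper":0.2},
    {"slide":[0,0,0],"angular":[0,0,0],"gripper":0.2},
    {"slide":[0,0,0],"angular":[0,0,0],"gripper":0.2},
    {"slide":[0,0,0],"angular":[0,0,0],"gripper":0.2},
    {"slide":[0,0,0],"angular":[0,0,0],"gripper":0.2},
  ],
)

```text
time: 32.1
tool_pos: [0.5808, -0.1494, 0.3252]
ee_rot: [0.701, 0.713, -0.0, 0.0]
force: [-0.2, -0.0, -1.8]
grip_width: 0.0314
```

Call:
send_rows(
  targets=[
    {"slide":[0,0,0.5],"angular":[0,0,0],"gripper":0.2},
    {"slide":[0,0,0.5],"angular":[0,0,0],"gripper":0.2},
    {"slide":[0,0,0],"angular":[0,0,0],"gripper":0.2},
    {"slide":[0,0,0],"angular":[0,0,0],"gripper":0.2},
    {"slide":[0,0,0],"angular":[0,0,0],"gripper":0.2},
    {"slide":[0,0,0],"angular":[0,0,0],"gripper":0.2},
    {"slide":[0,0,0],"angular":[0,0,0],"gripper":0.2},
    {"slide":[0,0,0],"angular":[0,0,0],"gripper":0.2},
    {"slide":[0,0,0],"angular":[0,0,0],"gripper":0.2},
    {"slide":[0,0,0],"angular":[0,0,0],"gripper":0.2},
  ],
)

```text
time: 33.1
tool_pos: [0.5809, -0.1493, 0.3247]
ee_rot: [0.701, 0.713, 0.0, 0.0]
force: [-1.1, 1.9, 5.5]
grip_width: 0.0307
```

```bash
python3 - <<'E'
from h import *
np.set_printoptions(precision=4,suppress=True)
snap("scene","s17");snap("wrist","q7"); s=manip.sense(); print(s["tool_pos"],s["force"],s["torque"],s["grip_width"])
i=cv2.imread("pics/s17.png");w=cv2.imread("pics/q7.png"); cv2.imwrite("pics/s17c.png",np.hstack([cv2.resize(i[185:230,195:240],(400,400),interpolation=2),cv2.resize(w[160:270,225:340],(400,400),interpolation=2)]))
E
```

```text
[ 0.5809 -0.1493  0.3246] [-1.4563  1.6645  4.7675] [ 0.193   0.1712 -0.0237] 0.03081740668006389
```

View pics/s17c.png

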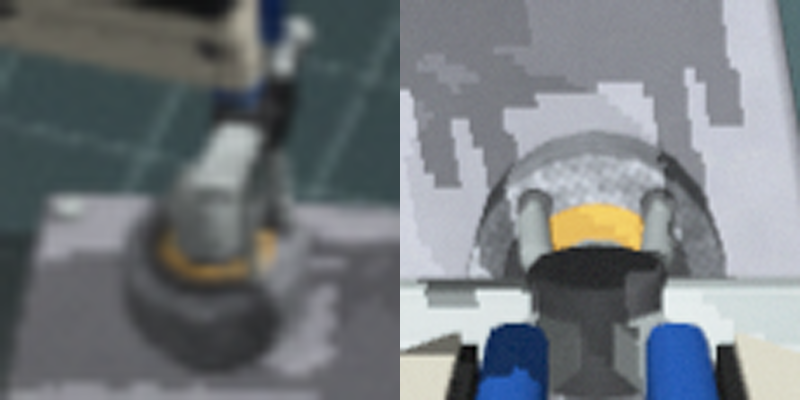

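Contact with the wheel face: the force jumped by about 7 N at TCP z of about 0.325, which puts the ring's mid-plane near 53.5 mm. I'll raise it slightly to sit at mid-groove.

Call:
send_rows(
  targets=[
    {"slide":[0,0,-0.6],"angular":[0,0,0],"gripper":0.2},
    {"slide":[0,0,-0.6],"angular":[0,0,0],"gripper":0.2},
    {"slide":[0,0,-0.5],"angular":[0,0,0],"gripper":0.2},
    {"slide":[0,0,0],"angular":[0,0,0],"gripper":0.2},
    {"slide":[0,0,0],"angular":[0,0,0],"gripper":0.2},
    {"slide":[0,0,0],"angular":[0,0,0],"gripper":0.2},
    {"slide":[0,0,0],"angular":[0,0,0],"gripper":0.2},
    {"slide":[0,0,0],"angular":[0,0,0],"gripper":0.2},
    {"slide":[0,0,0],"angular":[0,0,0],"gripper":0.2},
    {"slide":[0,0,0],"angular":[0,0,0],"gripper":0.2},
  ],
)

```text
time: 34.2
tool_pos: [0.5808, -0.1494, 0.3259]
ee_rot: [0.701, 0.713, -0.0, 0.0]
force: [0.5, 0.3, -1.1]
grip_width: 0.0309
```

```bash
python3 - <<'E'
from h import *
np.set_printoptions(precision=4,suppress=True)
snap("scene","s18");snap("wrist","q8"); s=manip.sense(); print(s["tool_pos"],s["force"],s["torque"],s["grip_width"],s["time"])
a=cv2.imread("pics/a_scene.png");i=cv2.imread("pics/s18.png");cv2.imwrite("pics/s18c.png",np.hstack([cv2.resize(x[130:330,110:390],(390,340),interpolation=2) for x in (a,i)]))
p=cv2.imread("pics/p4.png")[200:290,205:360];q=cv2.imread("pics/q8.png")[200:290,205:360]
cv2.imwrite("pics/pq8.png",np.hstack([cv2.resize(x,None,fx=2.5,fy=2.5) for x in(p,q)]))
E
```

```text
[ 0.5808 -0.1494  0.3259] [ 0.404  -0.3342 -2.3513] [ 0.0064 -0.1134  0.0156] 0.03065510632634383 34.3
```

View pics/s18c.png

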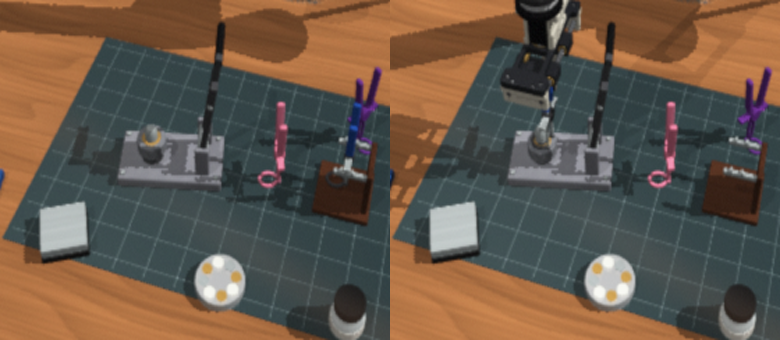

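View pics/pq8.png

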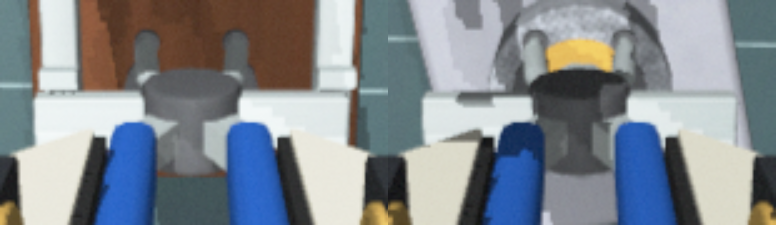

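```bash
python3 - <<'E'
from cell import job
print(job.finish_job())
E
```

```text
the job is handed in; nothing more can be done
None
```

The job is handed in at 34 s of the 64 s allowed. No verdict is reported, but my last checks were consistent with every condition being met.

**What I did**
- **Lever:** I gripped the cross handle and swung the lever over until it hit its hard stop, where the force jumped from about 7 N to 31 N. I then carried it back to rest and released it.
- **Pliers:** I took the blue pliers from the rack, squeezed the handles fully and lifted them straight out. I carried them over the lever and slid the ring down the stub until it touched the wheel, then raised it about 1 mm.

**Last checks**
- **Wheel:** its upper face dropped from about 61 mm to 53 mm by two-view measurement. The expected height when home is 52 mm.
- **Lever and bystanders:** the lever, bench block, bead case and jar all look unchanged from the first scene picture.
- **Grip:** the finger opening is 31 mm, which fits the squeezed stop, as the gripper reads about 1 mm low. The pliers show no slip or tilt in the wrist view.
- **Ring:** it passed the 24 mm stub with no side force, so its centre is within about 2 mm of the axis. I estimate its mid-plane at 54.5 to 55.5 mm, against the groove at 55 mm.

**Disagreements**
- **Ring height:** my first value, from the handle tops, was about 3 mm too low against both the scene camera and the touch. I used the touch value.
- **Lever stop:** it came about 5 mm lower at the tool than computed, so the handle had probably slid a little in the pads.

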